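# Find the blue slide boxes and index them to the scanner

## Robot

A 6-joint arm with a two-finger parallel gripper is mounted at the origin on the work surface; the furniture and walls round the work are solid. World frame = base frame: x ahead of the robot, y to its left, z up, the work surface at z = 0. Lengths are in m, angles in degrees, forces in N, time in s.
With the tool pointing down it reaches from about 0.4 to 0.825 m from the base axis. Payload 7 kg.
Tool frame: the origin (TCP) lies between the finger pads; the fingertips stand 25 mm ahead of it and the grasp point (between the pads) lies 6 mm ahead of it; z points along the fingers, y is the line along which they close (so a half turn about z gives the same grasp; the last joint's range is limited). The gripper opens to 88 mm and grips with 3 to 60 N. Pads are 19 mm wide; open, the fingers measure 130 mm over their backs; the gripper's body (78 mm by 193 mm) begins 47 mm behind the grasp point.
Start: joints at [87.554, 20.546, 0.682, 0, -70.136, -16.507], TCP at [0.219, 0.638, 0.252] pointing down, gripper open.
Joint ranges: [-176.03, 176.03], [-82.01, 121.73], [-58.28, 71.71], [-173.87, 95.51], [-174.79, -0.11], [-173.66, 173.66]. Speed limits (degrees/s): [136.94, 136.94, 172.46, 180, 180, 180].

## Interface

Orientations are given as [roll, pitch, yaw] about the fixed x, y, z axes, in that order (R = Rz(yaw) Ry(pitch) Rx(roll)).
In Python, from plant import r gives the robot as it stands.
- The arm moves only by the shell command python3 -m crank 'ROWS' [FORCE]. ROWS is JSON, a list of rows, each a list of 3 entries, a list of its own where there are three numbers: the turn, a rotation vector about the tool's x, y, z in degrees, then the shift along the tool's x, y, z in cm, then the closure, from -1 (fully open) to 1 (shut). In form: [[[wx, wy, wz], [dx, dy, dz], fingers], ...]. A call has 1 to 8 rows; each row shifts and turns the commanded pose from where the row before left it, along the tool's axes as they then stand; what a row does not reach is not made up. A row lasts 1/10 s, in which the tool goes at most 50 mm and 8.59 degrees, less where a joint would pass 70% of its speed; a pose out of reach is approached as far as the arm can. A call with a gripper value outside its range is refused whole. The fingers move at their own pace and stop on an object; FORCE is the grip in N (left out, the last holds). Time passes only in rows, so rows that do not move let the fingers close. It gives the time, the measured TCP pose, the force, the opening and the grip force at its end, in the units of the state.
- r.get_state(): the state, without advancing time (a new reading comes with each control period).
- r.capture(name): name is "scene" or "top"; returns a dict with "color" (400x640x3 uint8, red, green, blue), "range_z" (400x640 float32, m along the optical axis (not along the pixel's ray), 0 where there is no reading), "intrinsics" (3x3 intrinsics, pixels), "k1" (the pictures are not rectified: a ray, as slopes to the right and down, at radius r is drawn at 1 + k1 r^2 times it, then the intrinsics apply), "world_from_camera" (4x4, takes a point from camera to world coordinates). Camera axes: x right, y down, z forward; pixel columns grow to the right and rows downward; lengths in m; the calibration is good to about 2 mm. A picture is of the moment at which its call begins.
- r.close_job(): hands the job in; it is judged then, once.
The state is a dict: "time_s": time; "joints": joint angles; "qd": joint speeds; "joint_torque": joint torques, N m; "tcp_pos": TCP position; "eef_rot": TCP orientation; "contact_force": force on the tool from outside, world axes, zero at the start; "moment": the same for the moment, N m; "gripper_width": finger opening in m; "gripper_force": force on a finger pad.
Only numpy, scipy, OpenCV 4.12 (cv2) and the standard library are available. Lean on these libraries where they do the work, as an engineer would, in place of code of your own. Each camera call takes 0.05 s, during which the arm holds its last target. There are 200 camera calls.

## Task

First swing up the lids of all three storage cases and leave them up together, so that you see what is inside. Lay every blue slide box (there are one or two) flat in a nest of its own on the carrier while that stands at the loading station, leaving a yellow one in its case; then move the loaded carrier by its red fin to the next station, the green mark, until it clicks in, without running past it. At the end all three lids are shut again (shut them any time once the blue boxes are loaded), and the beaker and the wash bottle have been left alone.

Things in the scene. Friction and masses are not known exactly. Their poses are not given: they have to be found in the camera images.
- carrier (a joint): position of the carrier along its rail, m: 0 = loading station (white mark), 0.07 = scanning station (green mark, the middle one), 0.14 = parking station (grey mark). It grows along the rail's +x (away from the robot). Spring detents hold the carrier at the three stations; to leave one takes a push of about 5 N, and past half way (35 mm) the spring draws it into the next one, where it stops by itself if moved slowly. It starts at the loading station.
- slide_rail: fixed indexing slide, 335 mm long; axes: x along the rail, y to its left, z up; origin on the worktop. A grey carrier plate (170 x 112 mm, top 30 mm above the worktop) rides on it, carrying two nests and a red grip fin. A small black reader (26 x 14 mm, 50 mm high) stands at x = 84, y = -74 mm.
- nest_near (a point): centre of the floor of the nearer nest on the carrier, 30 mm above the worktop; moves with the carrier; x along the rail. Each nest is a flat 46 mm (along x) by 100 mm (along y) field between black lips 6 mm high, so that a slide box lies in it across the rail with about 4 mm play.
- nest_far (a point): the same for the other nest, 66 mm farther along the rail's x
- carrier_grip (a point): middle of the top edge of the red grip fin on the carrier, 75 mm above the worktop; the fin is 10 mm thick along the rail's x, 50 mm wide along y and stands 45 mm above the carrier plate, 56 mm nearer to the robot than nest_near
- case_1: storage case, one of three alike, fixed: grey base 112 mm (x) by 160 mm (y) with its inside floor 6 mm above the worktop and a low rim to 14 mm (inside floor 80 x 152 mm, from x = -52 to +28 mm; behind it, in front of the hinge, a step as high as the rim); opaque white lid 46 mm deep, top at 60 mm. Origin at the centre of the underside; x points away from the handle towards the hinge, z up. It may hold one slide box or nothing.
- case_1_lid (a joint): lid angle of case_1, rad: 0 shut, 1.9 fully open; 1.57 = lid standing on edge. The hinge lies along the case's y at x = 58 mm, z = 14 mm of the case. It is stiff: the lid stays at any angle, and needs 1 to 2 N at the handle.
- case_1_bar (a point): centre of the dark round handle bar (10 mm thick, 90 mm long, along the case's y) on the front of the lid of case_1; lid shut it lies at x = -98 mm, z = 45 mm of the case, 37 mm clear of the lid; it moves with the lid on a radius of 159 mm about the hinge and can turn in the grasp
- case_2: storage case, one of three alike, fixed: grey base 112 mm (x) by 160 mm (y) with its inside floor 6 mm above the worktop and a low rim to 14 mm (inside floor 80 x 152 mm, from x = -52 to +28 mm; behind it, in front of the hinge, a step as high as the rim); opaque white lid 46 mm deep, top at 60 mm. Origin at the centre of the underside; x points away from the handle towards the hinge, z up. It may hold one slide box or nothing.
- case_2_lid (a joint): lid angle of case_2, rad: 0 shut, 1.9 fully open; 1.57 = lid standing on edge. The hinge lies along the case's y at x = 58 mm, z = 14 mm of the case. It is stiff: the lid stays at any angle, and needs 1 to 2 N at the handle.
- case_2_bar (a point): centre of the dark round handle bar (10 mm thick, 90 mm long, along the case's y) on the front of the lid of case_2; lid shut it lies at x = -98 mm, z = 45 mm of the case, 37 mm clear of the lid; it moves with the lid on a radius of 159 mm about the hinge and can turn in the grasp
- case_3: storage case, one of three alike, fixed: grey base 112 mm (x) by 160 mm (y) with its inside floor 6 mm above the worktop and a low rim to 14 mm (inside floor 80 x 152 mm, from x = -52 to +28 mm; behind it, in front of the hinge, a step as high as the rim); opaque white lid 46 mm deep, top at 60 mm. Origin at the centre of the underside; x points away from the handle towards the hinge, z up. It may hold one slide box or nothing.
- case_3_lid (a joint): lid angle of case_3, rad: 0 shut, 1.9 fully open; 1.57 = lid standing on edge. The hinge lies along the case's y at x = 58 mm, z = 14 mm of the case. It is stiff: the lid stays at any angle, and needs 1 to 2 N at the handle.
- case_3_bar (a point): centre of the dark round handle bar (10 mm thick, 90 mm long, along the case's y) on the front of the lid of case_3; lid shut it lies at x = -98 mm, z = 45 mm of the case, 37 mm clear of the lid; it moves with the lid on a radius of 159 mm about the hinge and can turn in the grasp
- blue_box_1: blue plastic slide box (closed, for microscope slides), 38 mm (x) by 92 mm (y) by 34 mm high, 0.06 to 0.11 kg; origin at the centre of its underside, z up. Starts in one of the cases, its long side along the case's y, or is absent.
- blue_box_2: blue plastic slide box (closed, for microscope slides), 38 mm (x) by 92 mm (y) by 34 mm high, 0.06 to 0.11 kg; origin at the centre of its underside, z up. Starts in one of the cases, its long side along the case's y, or is absent.
- yellow_box: yellow plastic slide box (closed, for microscope slides), 38 mm (x) by 92 mm (y) by 34 mm high, 0.06 to 0.11 kg; origin at the centre of its underside, z up. Starts in one of the cases, its long side along the case's y, or is absent.
- beaker: bystander: empty glass beaker, 73 mm wide, 92 mm high, origin at the centre of its underside
- wash_bottle: bystander: white wash bottle with blue cap, 68 x 97 mm, 201 mm high, origin at the centre of its underside
Mind the look-alikes: they are no part of the job. Leave any orange look-alike of the case_3 alone.

How it is judged:
By the outcome, as a careful person would: the job done as asked, in the order asked, and still so for the second after the job is handed in, with the robot touching nothing.
Of blue_box_1, blue_box_2, yellow_box only 2 to 3 are there at a start; the rules pass over those that are not, and their reading is None.
At some moment in a run one of blue_box_1, blue_box_2 may be knocked a few centimetres aside while the robot is not near it.
Once in a run the grip may slacken for a moment while it holds something.
It also fails if it takes over 210 s, if anything falls off the work surface, if the arm or the gripper's body presses on something with over 40 N, if the wrist force passes 120 N, or if a joint passes its speed limit or range.

## Working session

There is one attempt and no reset: what is moved stays moved. The work goes in short steps, Python scripts to look and compute and a shell command to move; the robot and the scene stay as the last step left them, time stands still between calls to the robot, and variables do not carry over. Pictures are saved under pics/ and viewed, at most 14 in all, crops included, and the job is handed in when it is done.

```bash
ls; mkdir -p pics
python3 - <<'E'
from plant import r
import cv2,numpy as np
s=r.get_state();print(s)
for n in("scene","top"):
    c=r.capture(n);cv2.imwrite(f"pics/{n}0.png",c["color"][...,::-1]);np.savez(f"pics/{n}0.npz",**c)
    print(n,c["intrinsics"].tolist(),c["k1"],np.round(c["world_from_camera"],3).tolist())
E
```

```text
pics
{'time_s': 0.0, 'joints': array([ 8.75547413e+01,  2.05917174e+01,  6.32597561e-01, -2.08223808e-02,
       -7.01323549e+01, -1.65094382e+01]), 'qd': array([ 0.02793032, -0.00935952, -0.01720817,  0.0540999 , -0.06922672,
        0.02903385]), 'joint_torque': array([ 9.17509860e-04, -5.82721531e+01,  2.93050039e+01,  6.99746042e+00,
        6.99714728e-03, -1.45507329e-04]), 'tcp_pos': array([0.21909844, 0.63798674, 0.25060829]), 'eef_rot': array([ 1.79906734e+02, -7.23016938e-03, -1.89617830e+01]), 'contact_force': array([-0.19573612, -0.16821654,  0.09701403]), 'moment': array([-0.03043921,  0.04637746, -0.03849963]), 'gripper_force': 0.0, 'gripper_width': 0.08758507463373039}
scene [[430.8530303220996, 0.0, 309.3452304299989], [0.0, 430.8530303220996, 203.28446694208168], [0.0, 0.0, 1.0]] -0.01422420951611377 [[0.906, -0.233, 0.353, -0.2], [-0.422, -0.452, 0.786, -1.466], [-0.023, -0.861, -0.507, 1.122], [0.0, 0.0, 0.0, 1.0]]
top [[365.2124483857646, 0.0, 313.69558039693925], [0.0, 365.2124483857646, 203.2838369151645], [0.0, 0.0, 1.0]] -0.08667246000542063 [[0.126, -0.955, 0.269, 0.07], [-0.992, -0.122, 0.031, 0.082], [0.004, -0.271, -0.963, 1.73], [0.0, 0.0, 0.0, 1.0]]
```

View pics/scene0.png

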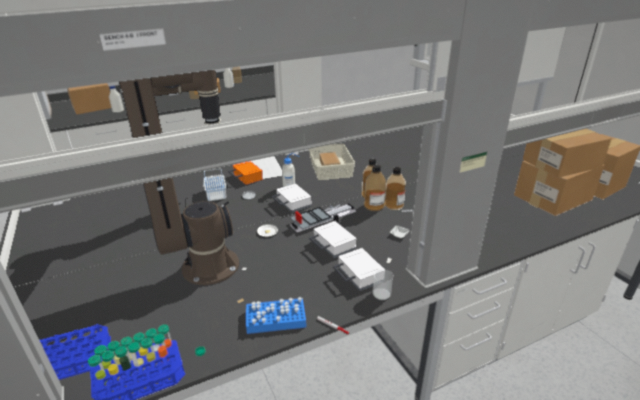

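View pics/top0.png

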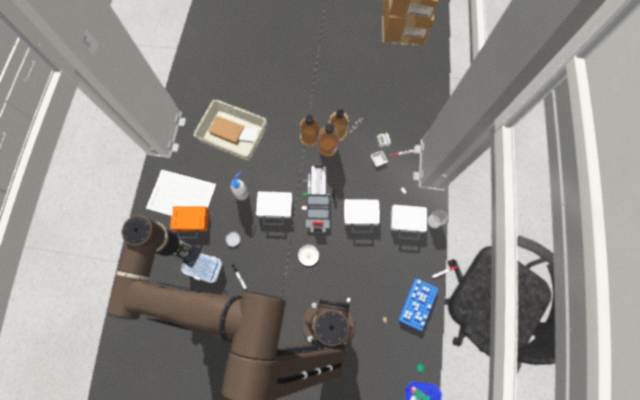

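Top view: three white cases at (274,205), (362,212) and (409,219). The orange look-alike is at (188,218) and stays untouched. The carrier is at (318,200) with its red fin at (318,224). The wash bottle is at (238,187) and the beaker at (437,219).

```bash
cat > h.py <<'E'
import numpy as np,cv2
def cloud(c):
    K=c["intrinsics"];h,w=c["range_z"].shape
    v,u=np.mgrid[:h,:w]
    p=cv2.undistortPoints(np.stack([u,v],-1).reshape(-1,1,2).astype(np.float64),K,np.array([float(c["k1"]),0,0,0])).reshape(h,w,2)
    z=c["range_z"].astype(float);P=np.dstack([p*z[...,None],z])
    T=c["world_from_camera"];W=P@T[:3,:3].T+T[:3,3];W[z<=0]=np.nan
    return W
def rects(W,m,minpx=25):
    n,l,s,_=cv2.connectedComponentsWithStats(m.astype(np.uint8),connectivity=4)
    for i in range(1,n):
        if s[i,4]<minpx: continue
        P=W[l==i];r=cv2.minAreaRect((P[:,:2]*1000).astype(np.float32))
        print("px",s[i].tolist(),"ctr",np.round(r[0],1),"size",np.round(r[1],1),"ang",round(r[2],1),"medz",round(np.median(P[:,2])*1000,1))
E
python3 - <<'E'
from h import *
for n in("scene","top"):
    c=np.load(f"pics/{n}0.npz");W=cloud(c);C=c["color"].astype(int);hsv=cv2.cvtColor(c["color"],cv2.COLOR_RGB2HSV)
    z=W[...,2];reg=(W[...,0]>.3)&(W[...,0]<.9)&(abs(W[...,1])<.6)
    print(n,"lids");rects(W,reg&(hsv[...,2]>150)&(hsv[...,1]<40)&(z>.05)&(z<.07),80)
    print("red");rects(W,reg&(hsv[...,1]>150)&((hsv[...,0]<6)|(hsv[...,0]>174))&(z>.02)&(z<.09),5)
    print("rail");rects(W,reg&(z>.015)&(z<.045)&(abs(W[...,1]-.05)<.12),60)
    print("tall");rects(W,reg&(z>.075)&(z<.22),20)
    print("green/table z",np.nanmedian(z[reg]))
c=np.load("pics/top0.npz");cv2.imwrite("pics/crop0.png",cv2.resize(c["color"][150:250,225:455,::-1],None,fx=3.4,fy=3.4,interpolation=cv2.INTER_CUBIC))
E
```

```text
scene lids
px [277, 184, 34, 20, 354] ctr [511.9 316.8] size [112.9 168.6] ang 5.1 medz 56.5
px [314, 222, 42, 26, 583] ctr [529.7 -98. ] size [119.  171.2] ang 5.6 medz 56.8
px [339, 249, 42, 32, 741] ctr [ 524.1 -328.2] size [116.9 170.7] ang 0.0 medz 57.0
red
px [296, 212, 6, 11, 43] ctr [451.6 115.7] size [84.2 21.9] ang 70.3 medz 55.9
rail
px [365, 199, 20, 10, 104] ctr [844.5  70.7] size [46.7 95.8] ang 60.3 medz 30.5
px [291, 207, 48, 23, 531] ctr [519.   96.5] size [202.1 140.8] ang 2.8 medz 27.1
tall
px [282, 153, 13, 25, 190] ctr [555.4 485.9] size [63.1 64.9] ang 7.3 medz 117.3
px [312, 158, 37, 11, 86] ctr [788.2 480.8] size [104.8 221.3] ang 41.2 medz 83.4
px [362, 159, 24, 40, 644] ctr [852.7 135.1] size [183.1  93.6] ang 89.5 medz 145.0
px [409, 224, 65, 47, 1852] ctr [ 778.3 -485.2] size [109.8 225.5] ang 57.6 medz 150.8
px [374, 269, 20, 17, 121] ctr [ 539.2 -459.1] size [75.7 70.4] ang 78.7 medz 83.1
green/table z 0.05777922039697658
top lids
px [256, 192, 35, 25, 774] ctr [511.2 324.8] size [113.9 162.3] ang 5.2 medz 60.1
px [345, 200, 34, 24, 788] ctr [527.4 -95.3] size [114.1 160. ] ang 6.5 medz 59.9
px [392, 205, 34, 27, 765] ctr [ 524.1 -321.2] size [114.4 157.5] ang 2.3 medz 59.6
red
px [314, 222, 8, 3, 16] ctr [441.7 105.1] size [ 6.6 32.3] ang 0.3 medz 71.6
rail
px [306, 166, 24, 66, 916] ctr [579.6 121. ] size [332.4 111.3] ang 6.7 medz 29.8
tall
px [300, 118, 39, 33, 711] ctr [859.3 153.9] size [196.1  86.5] ang 80.5 medz 154.5
px [226, 125, 38, 32, 118] ctr [792.7 486. ] size [ 94.  216.7] ang 41.7 medz 90.9
px [424, 134, 36, 51, 631] ctr [ 778.3 -395.7] size [223.9 103. ] ang 31.8 medz 155.8
px [231, 174, 15, 22, 192] ctr [551.2 492.9] size [49.9 62.9] ang 37.8 medz 130.4
px [442, 211, 6, 13, 31] ctr [ 542.1 -484.6] size [57.  21.6] ang 12.9 medz 86.3
green/table z 0.6477513312292573
```

View pics/crop0.png

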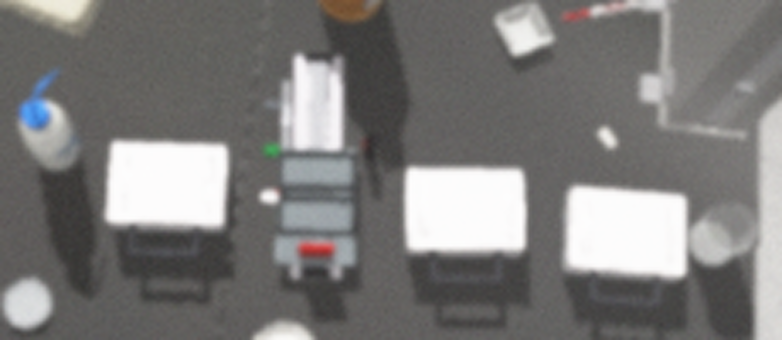

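```bash
cat >> h.py <<'E'
from scipy.spatial.transform import Rotation as Ro
def go(pos,yaw,pitch=0):
    """tool-frame turn (deg) then shift (cm) from the present pose to a tool-down pose; case/rail yaw given"""
    from plant import r
    s=r.get_state();R0=Ro.from_euler('xyz',s["eef_rot"],degrees=True)
    R1=Ro.from_euler('xyz',[180,0,yaw-90],degrees=True)
    print("turn",np.round((R0.inv()*R1).as_rotvec(degrees=True),1),"then shift",np.round(R1.inv().apply(np.array(pos)-s["tcp_pos"])*100,2))
def loc(ctr,yaw,p):
    a=np.radians(yaw);c,s=np.cos(a),np.sin(a)
    return [ctr[0]+c*p[0]-s*p[1],ctr[1]+s*p[0]+c*p[1],p[2]]
E
cat > cases.py <<'E'
A=((.5112,.3248),5.2);B=((.5274,-.0953),6.5);C=((.5241,-.3212),2.3)
E
python3 -c "
from h import *;from cases import *
for c in(A,):
  p=loc(*c,(-.098,0,.13));print(p);go(p,c[1])"
```

```text
[np.float64(0.4136033289356349), np.float64(0.3159180071406175), 0.13]
turn [ 0.1 -0.1 65.8] then shift [ 33.84 -16.45  12.07]
```

```bash
python3 -m crank '[[[0,0,8.2],[0,0,0],0.45],[[0,0,8.2],[0,0,0],0.45],[[0,0,8.2],[0,0,0],0.45],[[0,0,8.2],[0,0,0],0.45],[[0,0,8.2],[0,0,0],0.45],[[0,0,8.2],[0,0,0],0.45],[[0,0,8.2],[0,0,0],0.45],[[0,0,8.2],[0,0,0],0.45]]' 20
python3 -m crank '[[[0,0,0],[4,-2,0],0.45],[[0,0,0],[4.5,-2.2,0],0.45],[[0,0,0],[4.5,-2.2,1],0.45],[[0,0,0],[4.5,-2.2,2],0.45],[[0,0,0],[4.5,-2.2,2],0.45],[[0,0,0],[4.5,-2.2,2],0.45],[[0,0,0],[4.4,-2.2,2],0.45],[[0,0,0],[3,-1.3,2],0.45]]'
python3 -m crank '[[[0,0,0],[0,0,0],0.45],[[0,0,0],[0,0,0],0.45]]'
python3 -c "
from h import *;from cases import *
from plant import r
p=loc(*A,(-.098,0,.13));go(p,A[1])
c=r.capture('top');W=cloud(c);z=W[...,2]
cv2.imwrite('pics/a1.png',np.hstack([cv2.resize(c['color'][180:250,240:320,::-1],(480,420),interpolation=3)]))
c=r.capture('scene');cv2.imwrite('pics/a1s.png',cv2.resize(c['color'][160:230,250:330,::-1],(480,420),interpolation=3))
cv2.imwrite('pics/a1.png',np.hstack([cv2.resize(cv2.imread('pics/a1.png'),(400,350)),cv2.resize(cv2.imread('pics/a1s.png'),(400,350))]))
"
```

```text
time_s: 0.9
tcp_pos: [0.2192, 0.6381, 0.251]
eef_rot: [180.0, -0.1, -84.9]
contact_force: [-0.3, -0.8, 0.0]
gripper_width: 0.029
gripper_force: 0.0
time_s: 1.7
tcp_pos: [0.4086, 0.3269, 0.1467]
eef_rot: [-180.0, 0.0, -84.6]
contact_force: [1.6, 0.2, -0.7]
gripper_width: 0.0242
gripper_force: 0.0
time_s: 1.9
tcp_pos: [0.4081, 0.3284, 0.1469]
eef_rot: [180.0, -0.1, -84.7]
contact_force: [0.5, 1.1, 0.7]
gripper_width: 0.0239
gripper_force: 0.0
turn [ 0.  -0.1  0.1] then shift [ 1.3  -0.43  1.69]
```

View pics/a1.png

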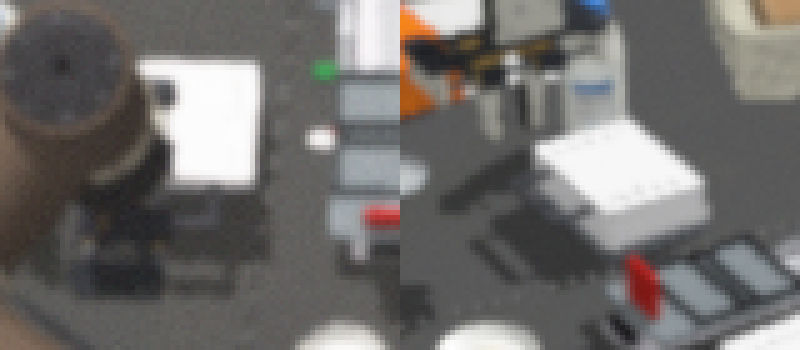

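The gripper is above case A's bar, slightly left of the bar's centre in the top view, and the area is clear. I'll correct and go down.

```bash
python3 -m crank '[[[0,0,0],[0.7,-0.2,0.8],0.45],[[0,0,0],[0.6,-0.2,0.9],0.45],[[0,0,0],[0,0,2],0.45],[[0,0,0],[0,0,2],0.45],[[0,0,0],[0,0,2],0.45],[[0,0,0],[0,0,1.9],0.45],[[0,0,0],[0,0,0],0.45],[[0,0,0],[0,0,0],1]]' 25
python3 -m crank '[[[0,0,0],[0,0,0],1],[[0,0,0],[0,0,0],1],[[0,0,0],[0,0,0],1],[[0,0,0],[0,0,0],1]]'
python3 -c "
import numpy as np
h=np.array([156,31.])
a=np.radians(11.24)
pr=None
for t in range(0,113,4):
  b=a+np.radians(t);p=(-15.9*np.cos(b),15.9*np.sin(b))
  if pr: print(t,[round(-(p[0]-pr[0]),2),round(-(p[1]-pr[1]),2)],end=' ')
  pr=p
"
```

```text
time_s: 2.8
tcp_pos: [0.4129, 0.3166, 0.051]
eef_rot: [180.0, -0.1, -84.5]
contact_force: [0.3, 0.2, 0.9]
gripper_width: 0.0202
gripper_force: 0.0
time_s: 3.2
tcp_pos: [0.4171, 0.3177, 0.0534]
eef_rot: [-179.6, 0.1, -84.5]
contact_force: [24.8, -7.3, -6.4]
gripper_width: 0.0094
gripper_force: 25.0
4 [np.float64(-0.25), np.float64(-1.08)] 8 [np.float64(-0.33), np.float64(-1.06)] 12 [np.float64(-0.4), np.float64(-1.03)] 16 [np.float64(-0.47), np.float64(-1.0)] 20 [np.float64(-0.54), np.float64(-0.97)] 24 [np.float64(-0.61), np.float64(-0.93)] 28 [np.float64(-0.67), np.float64(-0.88)] 32 [np.float64(-0.73), np.float64(-0.83)] 36 [np.float64(-0.79), np.float64(-0.78)] 40 [np.float64(-0.84), np.float64(-0.72)] 44 [np.float64(-0.89), np.float64(-0.66)] 48 [np.float64(-0.93), np.float64(-0.6)] 52 [np.float64(-0.97), np.float64(-0.53)] 56 [np.float64(-1.01), np.float64(-0.46)] 60 [np.float64(-1.04), np.float64(-0.39)] 64 [np.float64(-1.06), np.float64(-0.32)] 68 [np.float64(-1.08), np.float64(-0.25)] 72 [np.float64(-1.1), np.float64(-0.17)] 76 [np.float64(-1.11), np.float64(-0.09)] 80 [np.float64(-1.11), np.float64(-0.01)] 84 [np.float64(-1.11), np.float64(0.06)] 88 [np.float64(-1.1), np.float64(0.14)] 92 [np.float64(-1.09), np.float64(0.22)] 96 [np.float64(-1.07), np.float64(0.29)] 100 [np.float64(-1.05), np.float64(0.37)] 104 [np.float64(-1.02), np.float64(0.44)] 108 [np.float64(-0.99), np.float64(0.51)] 112 [np.float64(-0.95), np.float64(0.58)]
```

```bash
python3 -m crank '[[[0,0,0],[0,-0.5,0],1],[[0,0,0],[0,0,-0.2],1]]' 
python3 -m crank '[[[0,0,0],[0,-0.58,-2.14],1],[[0,0,0],[0,-0.87,-2.03],1],[[0,0,0],[0,-1.15,-1.9],1],[[0,0,0],[0,-1.4,-1.71],1],[[0,0,0],[0,-1.63,-1.5],1],[[0,0,0],[0,-1.82,-1.26],1],[[0,0,0],[0,-1.98,-0.99],1],[[0,0,0],[0,-2.1,-0.71],1]]'
python3 -m crank '[[[0,0,0],[0,-2.18,-0.42],1],[[0,0,0],[0,-2.22,-0.1],1],[[0,0,0],[0,-2.21,0.2],1],[[0,0,0],[0,-2.16,0.51],1],[[0,0,0],[0,-1.02,0.37],1],[[0,0,0],[0,0,0],1]]'
```

```text
time_s: 3.4
tcp_pos: [0.4177, 0.3174, 0.0539]
eef_rot: [180.0, 0.1, -84.6]
contact_force: [-0.8, -0.5, -1.0]
gripper_width: 0.0089
gripper_force: 25.0
time_s: 4.2
tcp_pos: [0.533, 0.3284, 0.1779]
eef_rot: [-180.0, 0.1, -84.5]
contact_force: [-1.6, 1.6, -1.1]
gripper_width: 0.0092
gripper_force: 25.0
time_s: 4.8
tcp_pos: [0.6322, 0.3378, 0.1711]
eef_rot: [-179.8, 0.0, -84.6]
contact_force: [2.3, -0.4, 4.8]
gripper_width: 0.0095
gripper_force: 25.0
```

```bash
python3 -m crank '[[[0,0,0],[0,-1.02,0.44],1],[[0,0,0],[0,-0.75,0.38],1],[[0,0,0],[0,0,0],1],[[0,0,0],[0,0,0],1]]' 
python3 -m crank '[[[0,0,0],[0,0,0],0.45],[[0,0,0],[0,0,0],0.45],[[0,0,0],[0,0,0],0.45],[[0,0,0],[0,0,-2],0.45],[[0,0,0],[0,0,-3],0.45],[[0,0,0],[0,0,-3],0.45],[[0,0,0],[2,2,-1],0.45],[[0,0,0],[4,3,0],0.45]]'
python3 -c "
from h import *;from cases import *
p=loc(*B,(-.094,0,.22));print(p);go(p,B[1])"
```

```text
time_s: 5.2
tcp_pos: [0.6487, 0.3394, 0.1626]
eef_rot: [-179.9, 0.0, -84.5]
contact_force: [3.1, -0.9, 5.6]
gripper_width: 0.0089
gripper_force: 25.0
time_s: 6.0
tcp_pos: [0.6041, 0.2763, 0.2525]
eef_rot: [-179.9, 0.1, -84.4]
contact_force: [0.5, -0.3, 0.5]
gripper_width: 0.0241
gripper_force: 0.0
[np.float64(0.43400424556640077), np.float64(-0.10594110209418323), 0.22]
turn [-0.1  0.1 -0.9] then shift [36.05 21.23  3.25]
```

```bash
python3 -m crank '[[[0,0,-0.5],[3,1.8,0],0.45],[[0,0,-0.4],[3,1.8,0],0.45],[[0,0,0],[3,1.8,0],0.45],[[0,0,0],[3,1.8,0],0.45],[[0,0,0],[3,1.8,0],0.45],[[0,0,0],[3,1.8,0],0.45],[[0,0,0],[3,1.8,0],0.45],[[0,0,0],[3,1.8,0],0.45]]' 
python3 -m crank '[[[0,0,0],[3,1.8,0],0.45],[[0,0,0],[3,1.8,1],0.45],[[0,0,0],[3,1.7,1],0.45],[[0,0,0],[3,1.5,1],0.45],[[0,0,0],[0,0,1],0.45],[[0,0,0],[0,0,0],0.45]]'
python3 -c "
from h import *;from cases import *
p=loc(*B,(-.094,0,.054));go(p,B[1])"
```

```text
time_s: 6.8
tcp_pos: [0.4851, 0.0195, 0.2516]
eef_rot: [180.0, 0.0, -83.6]
contact_force: [0.1, -0.5, -0.3]
gripper_width: 0.024
gripper_force: 0.0
time_s: 7.4
tcp_pos: [0.4309, -0.1066, 0.2107]
eef_rot: [179.9, 0.0, -83.8]
contact_force: [0.7, 0.4, -0.5]
gripper_width: 0.0241
gripper_force: 0.0
turn [ 0.1  0.  -0.3] then shift [-0.03 -0.32 15.67]
```

```bash
python3 -m crank '[[[0,0,0],[0,-0.3,3],0.45],[[0,0,0],[0,0,3],0.45],[[0,0,0],[0,0,3],0.45],[[0,0,0],[0,0,2],0.45],[[0,0,0],[0,0,1],0.45],[[0,0,0],[0,0,0],0.45]]' 
python3 -m crank '[[[0,0,0],[0,0,1.2],0.45],[[0,0,0],[0,0,1.2],0.45],[[0,0,0],[0,0,1.3],0.45],[[0,0,0],[0,0,0],1],[[0,0,0],[0,0,0],1],[[0,0,0],[0,0,0],1],[[0,0,0],[0,0,0],1]]'
```

```text
time_s: 8.0
tcp_pos: [0.435, -0.1053, 0.0911]
eef_rot: [179.9, -0.0, -83.6]
contact_force: [-0.7, 0.2, 0.3]
gripper_width: 0.0243
gripper_force: 0.0
time_s: 8.7
tcp_pos: [0.4335, -0.106, 0.0556]
eef_rot: [179.8, 0.0, -83.7]
contact_force: [-5.2, 2.1, 3.3]
gripper_width: 0.0093
gripper_force: 25.0
```

Gripped, with about a 1 mm offset. Opening with the same rows as before.

```bash
python3 -m crank '[[[0,0,0],[0,0.1,0],1],[[0,0,0],[0,-0.58,-2.14],1],[[0,0,0],[0,-0.87,-2.03],1],[[0,0,0],[0,-1.15,-1.9],1],[[0,0,0],[0,-1.4,-1.71],1],[[0,0,0],[0,-1.63,-1.5],1],[[0,0,0],[0,-1.82,-1.26],1],[[0,0,0],[0,-1.98,-0.99],1]]'
python3 -m crank '[[[0,0,0],[0,-2.1,-0.71],1],[[0,0,0],[0,-2.18,-0.42],1],[[0,0,0],[0,-2.22,-0.1],1],[[0,0,0],[0,-2.21,0.2],1],[[0,0,0],[0,-2.16,0.51],1],[[0,0,0],[0,-1.02,0.37],1],[[0,0,0],[0,-1.02,0.44],1],[[0,0,0],[0,-0.75,0.38],1]]'
python3 -m crank '[[[0,0,0],[0,0,0],1],[[0,0,0],[0,0,0],0.45],[[0,0,0],[0,0,0],0.45],[[0,0,0],[0,0,0],0.45],[[0,0,0],[0,0,-2],0.45],[[0,0,0],[0,0,-3],0.45],[[0,0,0],[0,0,-3],0.45],[[0,0,0],[0,2,-1],0.45]]'
python3 -c "
from h import *;from cases import *
p=loc(*C,(-.095,0,.21));print(p);go(p,C[1])"
```

```text
time_s: 9.5
tcp_pos: [0.527, -0.0956, 0.173]
eef_rot: [180.0, 0.0, -83.6]
contact_force: [-3.5, 2.7, 1.1]
gripper_width: 0.0092
gripper_force: 25.0
time_s: 10.3
tcp_pos: [0.6648, -0.0804, 0.1644]
eef_rot: [-179.9, -0.0, -83.6]
contact_force: [-0.7, 1.1, 4.8]
gripper_width: 0.0092
gripper_force: 25.0
time_s: 11.1
tcp_pos: [0.6455, -0.0827, 0.2562]
eef_rot: [-179.8, -0.0, -83.6]
contact_force: [-0.8, -1.0, -0.6]
gripper_width: 0.0237
gripper_force: 0.0
[np.float64(0.4291765324641276), np.float64(-0.3250125202905932), 0.21]
turn [-0.2 -0.   4.1] then shift [23.34 22.59  4.62]
```

```bash
python3 -m crank '[[[0,0,2],[2.9,2.8,0],0.45],[[0,0,2.1],[2.9,2.8,0],0.45],[[0,0,0],[2.9,2.8,0],0.45],[[0,0,0],[2.9,2.8,0],0.45],[[0,0,0],[2.9,2.8,0],0.45],[[0,0,0],[2.9,2.8,1],0.45],[[0,0,0],[2.9,2.8,2],0.45],[[0,0,0],[2.9,2.8,1.6],0.45]]' 
python3 -m crank '[[[0,0,0],[0,0,0],0.45],[[0,0,0],[0,0,0],0.45]]'
python3 -c "
from h import *;from cases import *
p=loc(*C,(-.095,0,.054));go(p,C[1])"
```

```text
time_s: 11.9
tcp_pos: [0.4304, -0.3267, 0.2068]
eef_rot: [180.0, 0.0, -87.8]
contact_force: [0.5, -0.5, -0.1]
gripper_width: 0.0239
gripper_force: 0.0
time_s: 12.1
tcp_pos: [0.4312, -0.3265, 0.2072]
eef_rot: [179.9, 0.0, -87.9]
contact_force: [1.0, 0.7, -0.1]
gripper_width: 0.024
gripper_force: 0.0
turn [ 0.1  0.  -0.2] then shift [-0.16  0.19 15.32]
```

```bash
python3 -m crank '[[[0,0,0],[-0.2,0.2,3],0.45],[[0,0,0],[0,0,3],0.45],[[0,0,0],[0,0,3],0.45],[[0,0,0],[0,0,2],0.45],[[0,0,0],[0,0,1],0.45],[[0,0,0],[0,0,1.2],0.45],[[0,0,0],[0,0,1.1],0.45],[[0,0,0],[0,0,1],0.45]]' 
python3 -m crank '[[[0,0,0],[0,0,0],0.45],[[0,0,0],[0,0,0],1],[[0,0,0],[0,0,0],1],[[0,0,0],[0,0,0],1],[[0,0,0],[0,0,0],1]]'
```

```text
time_s: 12.9
tcp_pos: [0.4309, -0.3241, 0.0543]
eef_rot: [-179.9, -0.0, -87.7]
contact_force: [0.0, -0.0, -0.2]
gripper_width: 0.024
gripper_force: 0.0
time_s: 13.4
tcp_pos: [0.4298, -0.3243, 0.055]
eef_rot: [180.0, -0.0, -87.8]
contact_force: [-3.9, -1.1, 4.4]
gripper_width: 0.0089
gripper_force: 25.0
```

```bash
python3 -m crank '[[[0,0,0],[0,0.1,0],1],[[0,0,0],[0,-0.58,-2.14],1],[[0,0,0],[0,-0.87,-2.03],1],[[0,0,0],[0,-1.15,-1.9],1],[[0,0,0],[0,-1.4,-1.71],1],[[0,0,0],[0,-1.63,-1.5],1],[[0,0,0],[0,-1.82,-1.26],1],[[0,0,0],[0,-1.98,-0.99],1]]'
python3 -m crank '[[[0,0,0],[0,-2.1,-0.71],1],[[0,0,0],[0,-2.18,-0.42],1],[[0,0,0],[0,-2.22,-0.1],1],[[0,0,0],[0,-2.21,0.2],1],[[0,0,0],[0,-2.16,0.51],1],[[0,0,0],[0,-1.02,0.37],1],[[0,0,0],[0,-1.02,0.44],1],[[0,0,0],[0,-0.75,0.38],1]]'
python3 -m crank '[[[0,0,0],[0,0,0],1],[[0,0,0],[0,0,0],0.45],[[0,0,0],[0,0,0],0.45],[[0,0,0],[0,0,0],0.45],[[0,0,0],[0,0,-2],0.45],[[0,0,0],[0,0,-3],0.45],[[0,0,0],[0,0,-3],0.45],[[0,0,0],[0,2,-1],0.45]]'
python3 -m crank '[[[0,0,0],[0,4,0],0.45],[[0,0,0],[0,4,0],0.45],[[0,0,0],[0,4,0],0.45],[[0,0,0],[-2,4,0],0.45],[[0,0,0],[-2,2,0],0.45],[[0,0,0],[-2,0,0],0.45],[[0,0,0],[0,0,0],0.45]]'
cat > look.py <<'E'
import sys
from h import *
from plant import r
tag=sys.argv[1]
for n in("scene","top"):
    c=r.capture(n);np.savez(f"pics/{n}{tag}.npz",**c);W=cloud(c);hsv=cv2.cvtColor(c["color"],cv2.COLOR_RGB2HSV)
    z=W[...,2];reg=(W[...,0]>.35)&(W[...,0]<.8)&(abs(W[...,1])<.46)&(z<.12)
    sat=reg&(hsv[...,1]>90)&(hsv[...,2]>50);H=hsv[...,0]
    for nm,m in(("blue",(H>95)&(H<130)),("yellow",(H>18)&(H<38)),("red",(H<6)|(H>174))):
        print(n,nm);rects(W,sat&m,6)
    cv2.imwrite(f"pics/{n}{tag}.png",cv2.resize(c["color"][140:260,220:460,::-1] if n=="top" else c["color"][150:310,240:440,::-1],None,fx=3.3 if n=="top" else 3.5,fy=3.3 if n=="top" else 3.5,interpolation=3))
E
python3 look.py 2
```

```text
time_s: 14.2
tcp_pos: [0.5223, -0.3208, 0.1719]
eef_rot: [179.9, -0.0, -87.8]
contact_force: [-4.2, 0.5, 5.0]
gripper_width: 0.0091
gripper_force: 25.0
time_s: 15.0
tcp_pos: [0.6608, -0.3153, 0.1634]
eef_rot: [-179.9, -0.0, -87.7]
contact_force: [-1.4, -0.8, 3.8]
gripper_width: 0.0091
gripper_force: 25.0
time_s: 15.8
tcp_pos: [0.6418, -0.3161, 0.2561]
eef_rot: [-179.8, -0.1, -87.7]
contact_force: [-0.3, -0.3, 1.2]
gripper_width: 0.0243
gripper_force: 0.0
time_s: 16.5
tcp_pos: [0.4566, -0.2616, 0.2539]
eef_rot: [-179.9, 0.0, -87.7]
contact_force: [-0.2, 0.4, 0.1]
gripper_width: 0.0241
gripper_force: 0.0
scene blue
px [322, 233, 21, 20, 205] ctr [521.8 -93. ] size [ 72.6 144.3] ang 5.2 medz 23.4
px [347, 258, 22, 22, 240] ctr [ 528.5 -290.2] size [149.9  70.8] ang 88.2 medz 25.3
scene yellow
px [283, 191, 17, 16, 149] ctr [512.  367.7] size [ 68.8 180.9] ang 2.2 medz 20.8
scene red
px [295, 211, 8, 13, 66] ctr [470.1 157. ] size [176.8  32.5] ang 67.6 medz 52.2
top blue
px [394, 215, 8, 10, 64] ctr [ 523.1 -273.1] size [28.1 53.6] ang 83.2 medz 34.8
top yellow
px [261, 202, 22, 11, 180] ctr [507.4 339.8] size [ 54.1 105.3] ang 7.6 medz 34.5
top red
px [313, 222, 10, 4, 36] ctr [442.1 105.1] size [ 8. 42.] ang 6.5 medz 73.3
```

View pics/top2.png

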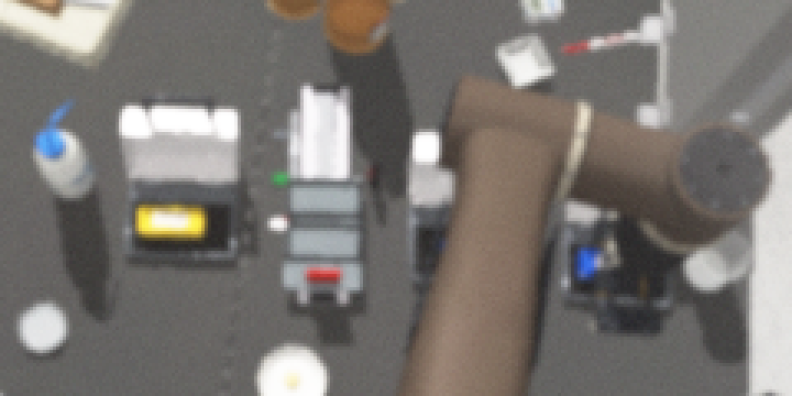

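Case A holds the yellow box at (170,220). B and C hold blue boxes at (430,245) and (585,262), partly hidden by the arm. All three lids are up. I'll move the arm aside to measure.

```bash
python3 -m crank '[[[0,0,0],[-4,0,0],-0.3],[[0,0,0],[-4.5,0,0],-0.3],[[0,0,0],[-4.5,0,0],-0.3],[[0,0,0],[-4.5,0,0],-0.3],[[0,0,0],[-4.5,0,0],-0.3],[[0,0,0],[-4.5,0,0],-0.3],[[0,0,0],[-4,0,0],-0.3],[[0,0,0],[0,0,0],-0.3]]'
python3 look.py 3
python3 - <<'E'
from h import *
c=np.load("pics/top3.npz");W=cloud(c);H=cv2.cvtColor(c["color"],cv2.COLOR_RGB2HSV);z=W[...,2]
print("blue tops");rects(W,(H[...,0]>95)&(H[...,0]<130)&(H[...,1]>90)&(z>.034)&(z<.046)&(W[...,0]>.35)&(W[...,0]<.7)&(W[...,1]<0)&(W[...,1]>-.42),5)
E
```

```text
time_s: 17.4
tcp_pos: [0.4464, 0.0452, 0.2531]
eef_rot: [-180.0, 0.0, -87.5]
contact_force: [-0.4, 0.8, 0.6]
gripper_width: 0.0568
gripper_force: 0.0
scene blue
px [322, 233, 21, 20, 205] ctr [522.6 -91.4] size [ 70.1 142.8] ang 5.1 medz 23.9
px [347, 258, 22, 23, 240] ctr [ 528.3 -289.5] size [150.9  66.1] ang 88.5 medz 25.7
scene yellow
px [283, 191, 17, 16, 149] ctr [512.1 369.2] size [181.5  65.2] ang 88.0 medz 20.5
scene red
px [295, 211, 8, 13, 66] ctr [470.1 157.2] size [179.1  32.3] ang 67.7 medz 51.3
top blue
px [353, 211, 22, 11, 135] ctr [ 518.  -110.6] size [ 54.2 103. ] ang 6.9 medz 34.7
px [394, 215, 23, 11, 144] ctr [ 522.8 -315.9] size [ 53.  111.3] ang 2.6 medz 34.7
top yellow
px [261, 202, 4, 2, 7] ctr [518.1 383.3] size [19.1 15. ] ang 26.1 medz 16.1
top red
px [313, 221, 10, 5, 38] ctr [449.1 105. ] size [23.9 43. ] ang 1.9 medz 69.5
blue tops
px [354, 213, 19, 8, 69] ctr [ 508.3 -106.3] size [36.  88.3] ang 7.1 medz 38.3
px [396, 216, 9, 9, 36] ctr [ 514.  -283.3] size [36.9 41.1] ang 0.4 medz 38.7
px [406, 217, 9, 8, 36] ctr [ 516.8 -332. ] size [36.3 41.1] ang 5.7 medz 38.2
```

View pics/top3.png

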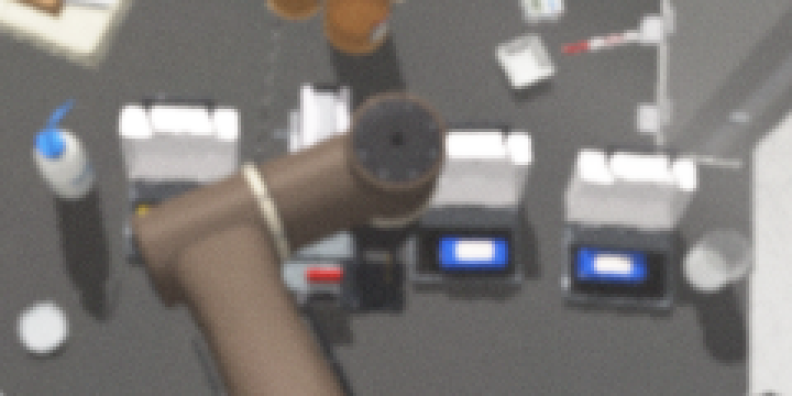

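Both blue boxes are clear: B at (474,252), C at (610,265). Taking B's first.

```bash
cat >> cases.py <<'E'
FIN=(.4455,.105);RY=6.7
E
python3 -c "
from h import *
go([.5115,-.106,.20],7)"
python3 -m crank '[[[0,0,-1.5],[2.5,-0.7,0],-0.3],[[0,0,-1.5],[2.5,-0.7,0],-0.3],[[0,0,-1.5],[2.5,-0.7,0],-0.3],[[0,0,0],[2.5,-0.7,1],-0.3],[[0,0,0],[2.5,-0.7,1],-0.3],[[0,0,0],[1.5,-0.7,1],-0.3],[[0,0,0],[0,0,2],-0.3],[[0,0,0],[0,0,0],-0.3]]'
python3 -c "
from h import *
go([.5115,-.106,.042],7)"
```

```text
turn [ 0.  -0.  -4.6] then shift [15.53 -4.68  5.29]
time_s: 18.3
tcp_pos: [0.4985, -0.0959, 0.2003]
eef_rot: [179.7, 0.0, -83.5]
contact_force: [-1.2, 0.7, 0.1]
gripper_width: 0.0569
gripper_force: 0.0
turn [ 0.3  0.  -0.5] then shift [ 1.16 -1.17 15.83]
```

```bash
python3 -m crank '[[[0,0,-0.5],[1.15,-1.15,1],-0.3],[[0,0,0],[0,0,3],-0.3],[[0,0,0],[0,0,3],-0.3],[[0,0,0],[0,0,2.5],-0.3],[[0,0,0],[0,0,2],-0.3],[[0,0,0],[0,0,1.5],-0.3],[[0,0,0],[0,0,1],-0.3],[[0,0,0],[0,0,0],-0.3]]'
python3 look.py 4 | grep -A2 "top blue"
python3 -c "
from h import *
go([.5115,-.106,.042],7)"
```

```text
time_s: 19.1
tcp_pos: [0.5125, -0.1044, 0.0624]
eef_rot: [179.9, -0.0, -82.8]
contact_force: [0.0, 0.1, -0.6]
gripper_width: 0.0569
gripper_force: 0.0
top blue
px [352, 211, 7, 11, 55] ctr [509.  -66.9] size [62.8 23.4] ang 0.1 medz 36.2
px [394, 215, 23, 11, 146] ctr [ 523.  -315.5] size [ 52.4 109.9] ang 2.4 medz 32.6
turn [-0.  -0.   0.2] then shift [0.16 0.21 2.18]
```

```bash
python3 -m crank '[[[0,0,0],[0.1,0.1,1],-0.3],[[0,0,0],[0,0,1.1],-0.3],[[0,0,0],[0,0,0],-0.3],[[0,0,0],[0,0,0],0.6],[[0,0,0],[0,0,0],0.6],[[0,0,0],[0,0,0],0.6],[[0,0,0],[0,0,0],0.6]]' 30
python3 -m crank '[[[0,0,0],[0,0,-1],0.6],[[0,0,0],[0,0,-1.5],0.6],[[0,0,0],[0,0,-2],0.6],[[0,0,0],[0,0,-2.5],0.6],[[0,0,0],[0,0,-2.5],0.6],[[0,0,0],[0,0,-2],0.6],[[0,0,0],[0,0,0],0.6]]'
python3 -c "
from h import *;from cases import *
from plant import r
s=r.get_state();print(s['tcp_pos'],s['gripper_width'])
for d in(.056,.122):
  p=loc(FIN,RY,(d,0,.12));print(p);go(p,RY)"
```

```text
time_s: 19.9
tcp_pos: [0.5124, -0.1049, 0.0424]
eef_rot: [-180.0, -0.0, -82.7]
contact_force: [0.2, -0.1, 0.3]
gripper_width: 0.0378
gripper_force: 30.0
time_s: 20.6
tcp_pos: [0.5138, -0.1049, 0.1609]
eef_rot: [-179.7, -0.0, -82.7]
contact_force: [-1.1, -0.0, -0.8]
gripper_width: 0.0378
gripper_force: 30.0
[ 0.51375598 -0.10493775  0.16086157] 0.037801382028166686
[np.float64(0.5011175563741552), np.float64(0.11153356127756266), 0.12]
turn [-0.3 -0.   0.6] then shift [-21.65  -1.27   4.09]
[np.float64(0.5666668192436953), np.float64(0.11923382992611864), 0.12]
turn [-0.3 -0.   0.6] then shift [-21.65  -7.87   4.09]
```

Run:
```python
from h import *;from cases import *
from plant import r
for n in("top","scene"):
    c=r.capture(n);np.savez(f"pics/{n}5.npz",**c);T=np.linalg.inv(c["world_from_camera"]);g=cv2.cvtColor(c["color"],cv2.COLOR_RGB2GRAY).astype(np.float32)
    def samp(P):
        uv=cv2.projectPoints(np.array(P),cv2.Rodrigues(T[:3,:3])[0],T[:3,3],c["intrinsics"],np.array([float(c["k1"]),0,0,0]))[0].reshape(-1,2)
        return cv2.remap(g,uv[:,0].astype(np.float32),uv[:,1].astype(np.float32),1).ravel()
    def prof(xs,ys,z,axis):
        o=[]
        for a in (xs if axis==0 else ys):
            o.append(samp([loc(FIN,RY,((a,b,z) if axis==0 else (b,a,z))) for b in (ys if axis==0 else xs)]).mean())
        return np.array(o)
    xs=np.arange(.0,.18,.004)
    print(n,"x");p=prof(xs,np.linspace(-.03,.03,13),.032,0);print([(int(round(x*1000)),int(v)) for x,v in zip(xs,p)])
    ys=np.arange(-.076,.077,.004)
    print("y");p=prof(np.linspace(.045,.067,6),ys,.032,1);print([(int(round(x*1000)),int(v)) for x,v in zip(ys,p)])
    p=prof(np.linspace(.112,.132,6),ys,.032,1);print([(int(round(x*1000)),int(v)) for x,v in zip(ys,p)])
    im=c["color"];cr=(im[160:240,285:365] if n=="top" else im[190:250,270:360])
    cv2.imwrite(f"pics/n5{n}.png",cv2.resize(cr[...,::-1],(400,400),interpolation=3))
cv2.imwrite("pics/n5.png",np.hstack([cv2.imread("pics/n5top.png"),cv2.imread("pics/n5scene.png")]))
```

```text
top x
[(0, 108), (4, 110), (8, 113), (12, 117), (16, 120), (20, 119), (24, 113), (28, 108), (32, 109), (36, 114), (40, 121), (44, 124), (48, 125), (52, 126), (56, 125), (60, 125), (64, 123), (68, 119), (72, 113), (76, 106), (80, 103), (84, 104), (88, 104), (92, 103), (96, 103), (100, 107), (104, 114), (108, 116), (112, 112), (116, 106), (120, 101), (124, 98), (128, 98), (132, 98), (136, 99), (140, 99), (144, 100), (148, 101), (152, 103), (156, 104), (160, 106), (164, 107), (168, 109), (172, 111), (176, 112)]
y
[(-76, 122), (-72, 122), (-68, 124), (-64, 124), (-60, 123), (-56, 124), (-52, 123), (-48, 123), (-44, 123), (-40, 123), (-36, 122), (-32, 123), (-28, 123), (-24, 121), (-20, 118), (-16, 117), (-12, 112), (-8, 108), (-4, 102), (0, 100), (4, 105), (8, 121), (12, 145), (16, 146), (20, 136), (24, 135), (28, 149), (32, 165), (36, 172), (40, 170), (44, 157), (48, 135), (52, 116), (56, 110), (60, 111), (64, 111), (68, 108), (72, 107), (76, 106)]
[(-76, 119), (-72, 120), (-68, 121), (-64, 122), (-60, 122), (-56, 123), (-52, 123), (-48, 122), (-44, 122), (-40, 122), (-36, 122), (-32, 1
[... 952 characters left out ...]
42), (-20, 142), (-16, 142), (-12, 143), (-8, 144), (-4, 144), (0, 145), (4, 145), (8, 146), (12, 147), (16, 147), (20, 147), (24, 146), (28, 142), (32, 137), (36, 127), (40, 111), (44, 91), (48, 74), (52, 61), (56, 56), (60, 56), (64, 57), (68, 59), (72, 63), (76, 68)]
[(-76, 102), (-72, 107), (-68, 114), (-64, 123), (-60, 132), (-56, 140), (-52, 143), (-48, 142), (-44, 141), (-40, 138), (-36, 138), (-32, 138), (-28, 138), (-24, 139), (-20, 138), (-16, 135), (-12, 130), (-8, 125), (-4, 123), (0, 125), (4, 129), (8, 131), (12, 126), (16, 114), (20, 100), (24, 88), (28, 78), (32, 73), (36, 70), (40, 70), (44, 71), (48, 71), (52, 71), (56, 71), (60, 68), (64, 67), (68, 65), (72, 63), (76, 63)]
```

View pics/n5.png

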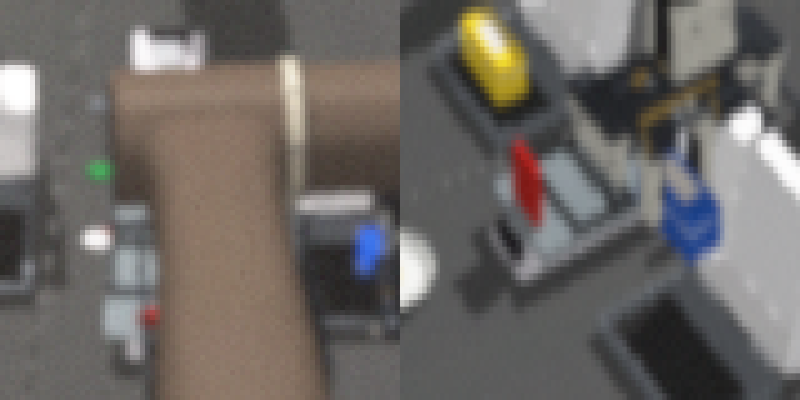

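Run:
```python
from h import *;from cases import *
c=np.load("pics/top0.npz");T=np.linalg.inv(c["world_from_camera"]);g=cv2.cvtColor(c["color"],cv2.COLOR_RGB2GRAY).astype(np.float32)
def samp(P):
    uv=cv2.projectPoints(np.array(P),cv2.Rodrigues(T[:3,:3])[0],T[:3,3],c["intrinsics"],np.array([float(c["k1"]),0,0,0]))[0].reshape(-1,2)
    return cv2.remap(g,uv[:,0].astype(np.float32),uv[:,1].astype(np.float32),1).mean()
show=lambda t,a,v:print(t,[(int(round(x*1000)),int(q)) for x,q in zip(a,v)])
xs=np.arange(-.048,.18,.003)
show("x",xs,[samp([loc(FIN,RY,(a,b,.033)) for b in np.linspace(-.035,.035,15)]) for a in xs])
ys=np.arange(-.075,.076,.003)
for m in(.056,.122):show("y",ys,[samp([loc(FIN,RY,(b,a,.033)) for b in np.linspace(m-.012,m+.012,7)]) for a in ys])
```

```text
x [(-48, 66), (-45, 67), (-42, 71), (-39, 79), (-36, 87), (-33, 95), (-30, 98), (-27, 101), (-24, 103), (-21, 110), (-18, 116), (-15, 121), (-12, 122), (-9, 121), (-6, 117), (-3, 113), (0, 110), (3, 114), (6, 121), (9, 132), (12, 142), (15, 150), (18, 148), (21, 140), (24, 125), (27, 115), (30, 109), (33, 123), (36, 138), (39, 152), (42, 159), (45, 163), (48, 163), (51, 164), (54, 164), (57, 164), (60, 164), (63, 162), (66, 157), (69, 150), (72, 134), (75, 119), (78, 105), (81, 103), (84, 106), (87, 104), (90, 102), (93, 98), (96, 105), (99, 116), (102, 134), (105, 149), (108, 158), (111, 162), (114, 165), (117, 164), (120, 164), (123, 165), (126, 165), (129, 164), (132, 157), (135, 147), (138, 131), (141, 118), (144, 107), (147, 128), (150, 155), (153, 187), (156, 209), (159, 221), (162, 226), (165, 227), (168, 228), (171, 228), (174, 229), (177, 229)]
y [(-75, 98), (-72, 98), (-69, 97), (-66, 92), (-63, 86), (-60, 80), (-57, 84), (-54, 93), (-51, 113), (-48, 130), (-45, 145), (-42, 152), (-39, 157), (-36, 159), (-33, 159), (-30, 160), (-27, 160), (-24, 161), (-21, 161), (-18, 161),
[... 207 characters left out ...]
 (42, 155), (45, 144), (48, 128), (51, 112), (54, 107), (57, 105), (60, 106), (63, 105), (66, 103), (69, 102), (72, 101), (75, 101)]
y [(-75, 73), (-72, 79), (-69, 85), (-66, 89), (-63, 91), (-60, 91), (-57, 95), (-54, 103), (-51, 121), (-48, 137), (-45, 151), (-42, 158), (-39, 162), (-36, 162), (-33, 161), (-30, 161), (-27, 162), (-24, 162), (-21, 163), (-18, 163), (-15, 163), (-12, 162), (-9, 162), (-6, 162), (-3, 162), (0, 163), (3, 163), (6, 161), (9, 160), (12, 160), (15, 161), (18, 161), (21, 161), (24, 162), (27, 162), (30, 162), (33, 162), (36, 162), (39, 160), (42, 157), (45, 144), (48, 129), (51, 110), (54, 103), (57, 99), (60, 99), (63, 98), (66, 98), (69, 98), (72, 98), (75, 98)]
```

Run:
```python
from h import *
c=np.load("pics/top0.npz");T=np.linalg.inv(c["world_from_camera"]);g=cv2.cvtColor(c["color"],cv2.COLOR_RGB2GRAY).astype(np.float32)
def samp(P):
    uv=cv2.projectPoints(np.array(P),cv2.Rodrigues(T[:3,:3])[0],T[:3,3],c["intrinsics"],np.array([float(c["k1"]),0,0,0]))[0].reshape(-1,2)
    return cv2.remap(g,uv[:,0].astype(np.float32),uv[:,1].astype(np.float32),1).mean()
for bar,yaw in(((.4177,.3174),5.2),((.4325,-.106),6.5),((.429,-.3243),2.3)):
    for z,rg,ys in((.06,np.arange(.018,.06,.003),np.linspace(-.06,.06,25)),(.06,np.arange(.14,.176,.003),np.linspace(-.06,.06,25)),(.045,np.arange(-.018,.019,.003),np.linspace(-.03,.03,15))):
        print([(int(round(a*1000)),int(samp([loc(bar,yaw,(a,b,z)) for b in ys]))) for a in rg])
```

```text
[(18, 66), (21, 73), (24, 84), (27, 102), (30, 126), (33, 155), (36, 189), (39, 220), (42, 240), (45, 248), (48, 250), (51, 251), (54, 251), (57, 251)]
[(140, 251), (143, 250), (146, 247), (149, 235), (152, 211), (155, 174), (158, 137), (161, 114), (164, 102), (167, 98), (170, 97), (173, 97)]
[(-18, 60), (-15, 61), (-12, 61), (-9, 65), (-6, 70), (-3, 76), (0, 77), (3, 75), (6, 70), (9, 66), (12, 63), (15, 61), (18, 61)]
[(18, 71), (21, 73), (24, 77), (27, 90), (30, 108), (33, 132), (36, 168), (39, 204), (42, 232), (45, 246), (48, 250), (51, 251), (54, 251), (57, 251)]
[(140, 251), (143, 250), (146, 248), (149, 241), (152, 224), (155, 192), (158, 157), (161, 124), (164, 109), (167, 100), (170, 99), (173, 99)]
[(-18, 67), (-15, 67), (-12, 67), (-9, 68), (-6, 71), (-3, 77), (0, 80), (3, 80), (6, 77), (9, 73), (12, 70), (15, 68), (18, 67)]
[(18, 74), (21, 76), (24, 83), (27, 95), (30, 115), (33, 141), (36, 175), (39, 209), (42, 234), (45, 245), (48, 250), (51, 251), (54, 251), (57, 251)]
[(140, 251), (143, 251), (146, 248), (149, 242), (152, 225), (155, 194), (158, 156), (161, 127), (164, 111), (167, 105), (170, 104), (173, 103)]
[(-18, 69), (-15, 69), (-12, 69), (-9, 70), (-6, 74), (-3, 79), (0, 82), (3, 82), (6, 79), (9, 75), (12, 72), (15, 70), (18, 70)]
```

Run:
```python
from h import *
c=np.load("pics/top3.npz");T=np.linalg.inv(c["world_from_camera"]);g=c["color"].astype(np.float32);g=g[...,2]-0*g[...,0]
def samp(P):
    uv=cv2.projectPoints(np.array(P),cv2.Rodrigues(T[:3,:3])[0],T[:3,3],c["intrinsics"],np.array([float(c["k1"]),0,0,0]))[0].reshape(-1,2)
    return cv2.remap(g,uv[:,0].astype(np.float32),uv[:,1].astype(np.float32),1).mean()
for ctr,yaw in(((.5124,-.1049),7),((.5185,-.308),2.5)):
    print([(int(round(a*1000)),int(samp([loc(ctr,yaw,(b,a,.04)) for b in np.linspace(-.01,.01,7)]))) for a in np.arange(-.06,.061,.003) if abs(a)>.035])
    print([(int(round(a*1000)),int(samp([loc(ctr,yaw,(a,b,.04)) for b in np.linspace(-.03,.03,9)]))) for a in np.arange(-.036,.037,.003) if abs(a)>.01])
from cases import *
p=loc(FIN,RY,(.119,-.001,.12));print(p);go(p,RY)
p=loc(FIN,RY,(.053,-.001,.12));print(p)
```

```text
[(-60, 70), (-57, 69), (-54, 78), (-51, 114), (-48, 157), (-45, 198), (-42, 220), (-39, 229), (-36, 230), (36, 233), (39, 228), (42, 217), (45, 182), (48, 141), (51, 96), (54, 67), (57, 49), (60, 45)]
[(-36, 56), (-33, 61), (-30, 75), (-27, 98), (-24, 133), (-21, 170), (-18, 206), (-15, 226), (-12, 237), (12, 211), (15, 173), (18, 132), (21, 93), (24, 68), (27, 55), (30, 58), (33, 64), (36, 75)]
[(-60, 51), (-57, 55), (-54, 69), (-51, 92), (-48, 123), (-45, 150), (-42, 173), (-39, 187), (-36, 194), (36, 224), (39, 224), (42, 211), (45, 192), (48, 164), (51, 133), (54, 102), (57, 86), (60, 85)]
[(-36, 50), (-33, 56), (-30, 71), (-27, 94), (-24, 123), (-21, 157), (-18, 191), (-15, 216), (-12, 231), (12, 169), (15, 148), (18, 125), (21, 107), (24, 94), (27, 91), (30, 92), (33, 95), (36, 97)]
[np.float64(0.5638039780321792), np.float64(0.11789064706528216), 0.12]
turn [-0.1  0.   0.5] then shift [-21.52  -7.74   3.79]
[np.float64(0.4982547151626391), np.float64(0.11019037841672617), 0.12]
```

```bash
python3 -m crank '[[[0,0,0.3],[-1.5,-0.6,-1],0.6],[[0,0,0.2],[-3,-1.1,0],0.6],[[0,0,0],[-3.5,-1.2,0],0.6],[[0,0,0],[-3.5,-1.2,0],0.6],[[0,0,0],[-3.5,-1.2,0],0.6],[[0,0,0],[-3,-1.1,0],0.6],[[0,0,0],[-2.5,-0.9,0],0.6],[[0,0,0],[-1,-0.4,1],0.6]]'
python3 -m crank '[[[0,0,0],[0,0,1],0.6],[[0,0,0],[0,0,2],0.6],[[0,0,0],[0,0,1],0.6],[[0,0,0],[0,0,0],0.6],[[0,0,0],[0,0,0],0.6]]'
python3 -c "
from h import *;from cases import *
p=loc(FIN,RY,(.119,-.001,.068));print(p);go(p,RY)
from plant import r
cv2.imwrite('pics/n6.png',np.hstack([cv2.resize(r.capture('scene')['color'][185:245,275:345,::-1],(700,600),interpolation=3)]))
"
```

```text
time_s: 21.5
tcp_pos: [0.5637, 0.1198, 0.1569]
eef_rot: [-180.0, 0.0, -83.1]
contact_force: [-0.7, 0.4, -1.5]
gripper_width: 0.0384
gripper_force: 30.0
time_s: 22.0
tcp_pos: [0.563, 0.1169, 0.117]
eef_rot: [180.0, -0.0, -83.3]
contact_force: [0.1, -0.5, -0.6]
gripper_width: 0.0376
gripper_force: 30.0
[np.float64(0.5638039780321792), np.float64(0.11789064706528216), 0.068]
turn [ 0. -0.  0.] then shift [-0.09 -0.09  4.9 ]
```

View pics/n6.png

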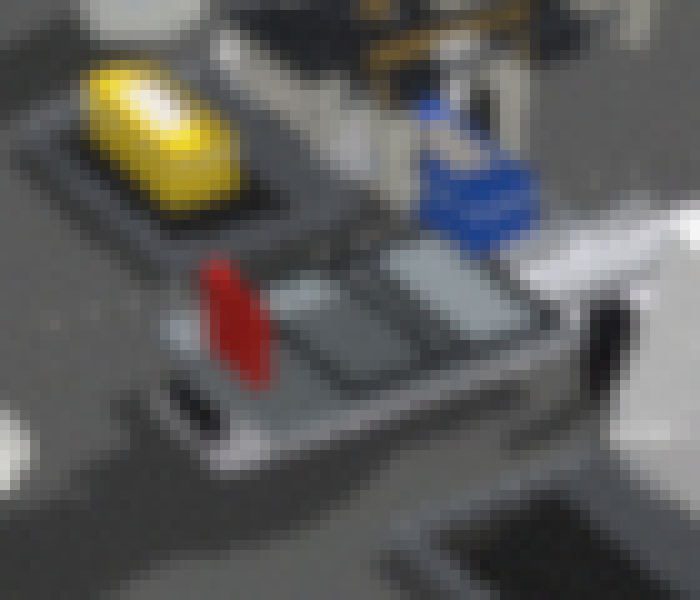

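The box is held level above the far nest at (470,290). Lowering it.

```bash
python3 -m crank '[[[0,0,0],[-0.1,-0.1,1.5],0.6],[[0,0,0],[0,0,1.5],0.6],[[0,0,0],[0,0,0.8],0.6],[[0,0,0],[0,0,0.5],0.6],[[0,0,0],[0,0,0.4],0.6],[[0,0,0],[0,0,0.2],0.6],[[0,0,0],[0,0,0.2],0.6],[[0,0,0],[0,0,0],0.6]]'
```

```text
time_s: 22.85
tcp_pos: [0.5646, 0.1191, 0.0664]
eef_rot: [-179.9, 0.0, -83.2]
contact_force: [2.7, 0.7, -1.9]
gripper_width: 0.0374
gripper_force: 30.0
```

```bash
python3 -m crank '[[[0,0,0],[0,0,0.1],0.6],[[0,0,0],[0,0,0],-0.05],[[0,0,0],[0,0,0],-0.05],[[0,0,0],[0,0,-1],-0.05],[[0,0,0],[0,0,-2],-0.05],[[0,0,0],[0,0,-3],-0.05],[[0,0,0],[0,0,-4],-0.05],[[0,0,0],[0,0,-3],-0.05]]'
python3 -c "
from h import *;from cases import *
go([.515,-.3065,.2],2.5)"
```

```text
time_s: 23.65
tcp_pos: [0.5642, 0.1187, 0.198]
eef_rot: [-179.9, 0.0, -83.2]
contact_force: [1.3, -0.1, -0.3]
gripper_width: 0.0461
gripper_force: 0.0
turn [-0.1  0.   4.3] then shift [42.26  6.77 -0.2 ]
```

```bash
python3 -m crank '[[[0,0,2],[1,2,-2],-0.3],[[0,0,2.3],[2,2,-2.5],-0.3],[[0,0,0],[3.5,1.5,0],-0.3],[[0,0,0],[4,1,0],-0.3],[[0,0,0],[4,0.4,0],-0.3],[[0,0,0],[4,0,0],-0.3],[[0,0,0],[4,0,0],-0.3],[[0,0,0],[4,0,0],-0.3]]'
python3 -m crank '[[[0,0,0],[4,0,0],-0.3],[[0,0,0],[4,0,0],-0.3],[[0,0,0],[4,0,0],-0.3],[[0,0,0],[3,0,1],-0.3],[[0,0,0],[1,0,2],-0.3],[[0,0,0],[0,0,0],-0.3]]'
python3 look.py 7
python3 -c "
from h import *;from cases import *
go([.515,-.3065,.07],2.5)"
```

```text
time_s: 24.45
tcp_pos: [0.5076, -0.1527, 0.2411]
eef_rot: [-180.0, 0.0, -87.5]
contact_force: [0.5, 0.0, 0.7]
gripper_width: 0.0569
gripper_force: 0.0
time_s: 25.05
tcp_pos: [0.513, -0.3119, 0.2076]
eef_rot: [179.7, 0.1, -87.7]
contact_force: [-1.5, 0.3, -0.8]
gripper_width: 0.0569
gripper_force: 0.0
scene blue
px [312, 204, 17, 16, 144] ctr [582.5 155.8] size [207.3  74.9] ang 66.0 medz 50.6
px [347, 258, 22, 23, 241] ctr [ 527.6 -290.3] size [150.5  64.4] ang 88.3 medz 25.9
scene yellow
px [283, 191, 17, 16, 149] ctr [511.6 365. ] size [182.9  65.4] ang 88.6 medz 19.4
scene red
px [295, 211, 8, 13, 66] ctr [470.3 157.6] size [181.1  32.3] ang 67.6 medz 53.3
top blue
px [308, 195, 21, 10, 123] ctr [561.8 116.2] size [46.  98.5] ang 10.4 medz 61.6
px [396, 215, 15, 11, 66] ctr [ 522.7 -298.6] size [52.4 67.8] ang 1.7 medz 36.1
top yellow
px [261, 202, 22, 11, 180] ctr [507.  339.1] size [ 55.4 104.8] ang 6.7 medz 33.9
top red
px [313, 221, 10, 5, 37] ctr [443.2 104.8] size [40.  26.5] ang 67.0 medz 69.3
turn [ 0.1  0.  -0.1] then shift [-0.45 -0.08 14.03]
```

View pics/scene7.png

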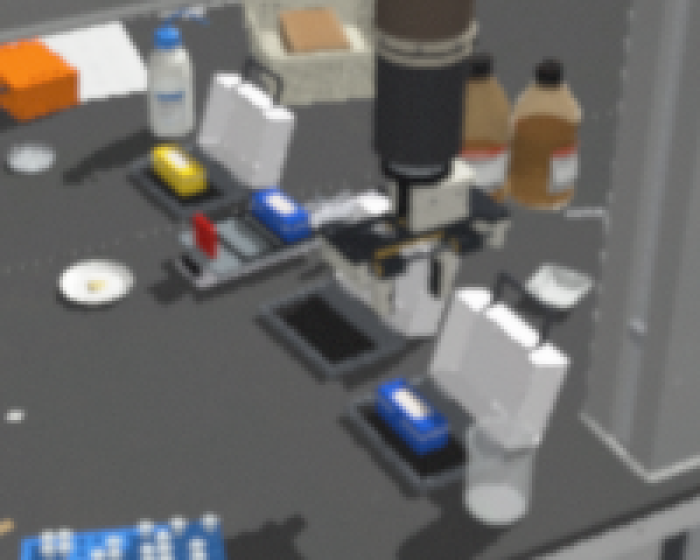

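The first blue box lies in the far nest at (280,215). Case C's box at (413,415) hasn't moved. The beaker at (498,475) is clear.

```bash
python3 -m crank '[[[0,0,0],[-0.45,-0.1,2],-0.3],[[0,0,0],[0,0,3],-0.3],[[0,0,0],[0,0,3],-0.3],[[0,0,0],[0,0,2.5],-0.3],[[0,0,0],[0,0,2],-0.3],[[0,0,0],[0,0,1.5],-0.3],[[0,0,0],[0,0,0.5],-0.3],[[0,0,0],[0,0,0],-0.3]]'
python3 -c "
from h import *;from cases import *
go([.515,-.3065,.042],2.5)"
```

```text
time_s: 25.95
tcp_pos: [0.5161, -0.3059, 0.0657]
eef_rot: [-180.0, -0.0, -87.5]
contact_force: [0.4, 0.3, -0.3]
gripper_width: 0.057
gripper_force: 0.0
turn [-0. -0.  0.] then shift [0.06 0.12 2.37]
```

```bash
python3 -m crank '[[[0,0,0],[0,0,1.2],-0.3],[[0,0,0],[0,0,1.1],-0.3],[[0,0,0],[0,0,0],-0.3],[[0,0,0],[0,0,0],0.6],[[0,0,0],[0,0,0],0.6],[[0,0,0],[0,0,0],0.6],[[0,0,0],[0,0,0],0.6]]' 30
python3 -m crank '[[[0,0,0],[0,0,-1],0.6],[[0,0,0],[0,0,-1.5],0.6],[[0,0,0],[0,0,-2.5],0.6],[[0,0,0],[0,0,-4],0.6],[[0,0,0],[0,0,-4],0.6],[[0,0,0],[0,0,-4],0.6],[[0,0,0],[0,0,-2.5],0.6],[[0,0,0],[0,0,0],0.6]]'
python3 -c "
from h import *;from cases import *
from plant import r
print(r.get_state()['gripper_width'])
p=loc(FIN,RY,(.053,-.001,.12));print(p);go(p,RY)"
```

```text
time_s: 26.65
tcp_pos: [0.5161, -0.3066, 0.0425]
eef_rot: [-179.9, -0.0, -87.6]
contact_force: [1.3, -0.5, 1.4]
gripper_width: 0.0378
gripper_force: 30.0
time_s: 27.45
tcp_pos: [0.5173, -0.3073, 0.2427]
eef_rot: [-179.6, -0.2, -87.5]
contact_force: [-0.3, 0.4, -0.0]
gripper_width: 0.0378
gripper_force: 30.0
0.03777073342826492
[np.float64(0.4982547151626391), np.float64(0.11019037841672617), 0.12]
turn [-0.4 -0.2 -4.2] then shift [-41.68  -2.98  12.27]
```

```bash
python3 -m crank '[[[0,0,-2.1],[-2,-0.2,0],0.6],[[0,0,-2.1],[-3,-0.4,0],0.6],[[0,0,0],[-3.5,-0.3,0],0.6],[[0,0,0],[-3.5,-0.3,0],0.6],[[0,0,0],[-3.5,-0.3,0],0.6],[[0,0,0],[-3.5,-0.2,0],0.6],[[0,0,0],[-3.5,-0.2,0],0.6],[[0,0,0],[-3.5,-0.2,0],0.6]]'
python3 -m crank '[[[0,0,0],[-3.5,-0.2,1],0.6],[[0,0,0],[-3.5,-0.2,2],0.6],[[0,0,0],[-3.5,-0.2,2],0.6],[[0,0,0],[-3,-0.2,2],0.6],[[0,0,0],[-1.5,-0.1,2],0.6],[[0,0,0],[-0.5,0,1],0.6],[[0,0,0],[0,0,1],0.6],[[0,0,0],[0,0,0],0.6]]'
python3 -c "
from h import *;from cases import *
go([.4985,.1108,.068],RY)
from plant import r
cv2.imwrite('pics/n8.png',np.hstack([cv2.resize(r.capture('scene')['color'][185:245,275:345,::-1],(700,600),interpolation=3)]))
"
```

```text
time_s: 28.25
tcp_pos: [0.5082, -0.0446, 0.2371]
eef_rot: [180.0, 0.0, -83.4]
contact_force: [0.8, 0.3, -0.7]
gripper_width: 0.038
gripper_force: 30.0
time_s: 29.05
tcp_pos: [0.4992, 0.1083, 0.1261]
eef_rot: [179.9, -0.0, -83.4]
contact_force: [0.2, 0.2, -0.6]
gripper_width: 0.0377
gripper_force: 30.0
turn [ 0.1 -0.  -0.1] then shift [-0.26  0.04  5.81]
```

View pics/n8.png

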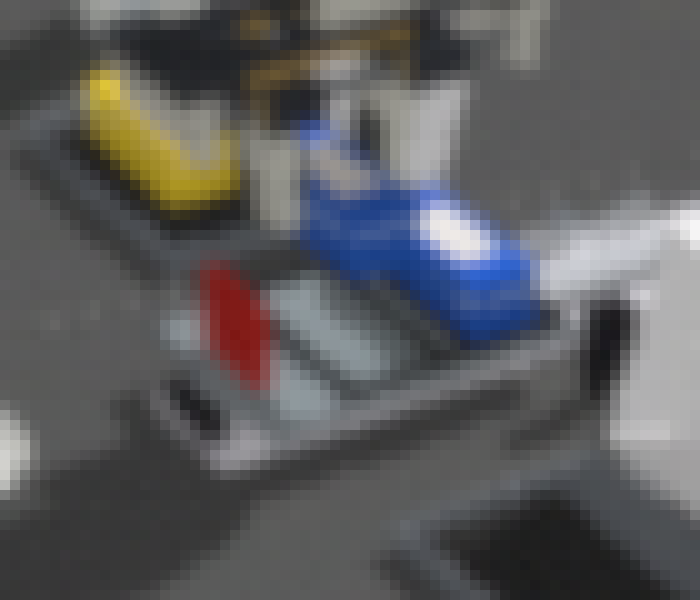

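The second box is held above the near nest at (330,310). The first sits inside the far nest's lips.

```bash
python3 -m crank '[[[0,0,0],[-0.25,0,2],0.6],[[0,0,0],[0,0,1.8],0.6],[[0,0,0],[0,0,0.8],0.6],[[0,0,0],[0,0,0.5],0.6],[[0,0,0],[0,0,0.4],0.6],[[0,0,0],[0,0,0.2],0.6],[[0,0,0],[0,0,0.2],0.6],[[0,0,0],[0,0,0],0.6]]'
```

```text
time_s: 29.9
tcp_pos: [0.4998, 0.1117, 0.0683]
eef_rot: [-180.0, 0.0, -83.4]
contact_force: [0.6, 0.7, -0.6]
gripper_width: 0.0377
gripper_force: 30.0
```

```bash
python3 -m crank '[[[0,0,0],[0,0,0.2],0.6],[[0,0,0],[0,0,0],0.6],[[0,0,0],[0,0,0],0.6]]'
python3 -m crank '[[[0,0,0],[0,0,0],-0.05],[[0,0,0],[0,0,0],-0.05],[[0,0,0],[0,0,0],-0.05],[[0,0,0],[0,0,-1],-0.05],[[0,0,0],[0,0,-2],-0.05],[[0,0,0],[0,0,-3],-0.05],[[0,0,0],[0,0,-2],-0.05],[[0,0,0],[0,0,0],0.45]]'
python3 -c "
from h import *;from cases import *
p=loc(FIN,RY,(-.0025,-.001,.11));print(p);go(p,RY)
from plant import r
c=r.capture('scene')
cv2.imwrite('pics/n9.png',np.hstack([cv2.resize(c['color'][185:245,275:345,::-1],(700,600),interpolation=3)]))
"
```

```text
time_s: 30.2
tcp_pos: [0.5001, 0.1119, 0.0665]
eef_rot: [-180.0, 0.0, -83.3]
contact_force: [0.0, -0.0, 2.1]
gripper_width: 0.0377
gripper_force: 30.0
time_s: 31.0
tcp_pos: [0.5014, 0.1125, 0.1498]
eef_rot: [-179.7, 0.1, -83.3]
contact_force: [-0.1, -0.3, 0.4]
gripper_width: 0.0422
gripper_force: 0.0
[np.float64(0.4431337441132531), np.float64(0.10371515250771318), 0.11]
turn [-0.3  0.1 -0. ] then shift [0.19 5.89 3.98]
```

View pics/n9.png

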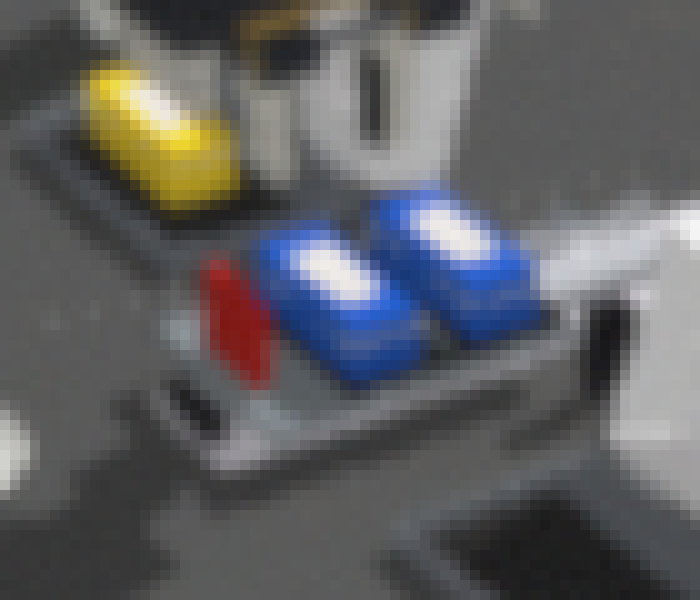

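Both blue boxes lie flat in their nests: near at (340,300), far at (455,260). The disturbance could still happen, so I'll check again later. Next, the fin at (235,325).

```bash
python3 -m crank '[[[0,0,0],[0.2,2,0],0.55],[[0,0,0],[0,2,0],0.55],[[0,0,0],[0,1.8,1],0.55],[[0,0,0],[0,0,2],0.55],[[0,0,0],[0,0,0.5],0.55],[[0,0,0],[0,0,0],0.55]]'
python3 -c "
from h import *;from cases import *
go([.4437,.1037,.072],RY)"
```

```text
time_s: 31.65
tcp_pos: [0.4419, 0.1026, 0.1104]
eef_rot: [179.9, -0.1, -83.3]
contact_force: [-0.5, 0.6, -0.4]
gripper_width: 0.0199
gripper_force: 0.0
turn [ 0.1 -0.1 -0. ] then shift [-0.09 -0.19  3.84]
```

```bash
python3 -m crank '[[[0,0,0],[0,-0.2,0.5],0.55],[[0,0,0],[0,0,0.6],0.55],[[0,0,0],[0,0,0.6],0.55],[[0,0,0],[0,0,0.6],0.55],[[0,0,0],[0,0,0],0.55]]'
python3 -m crank '[[[0,0,0],[0,0,0.8],0.55],[[0,0,0],[0,0,0.8],0.55],[[0,0,0],[0,0,0],0.55],[[0,0,0],[0,0,0],1],[[0,0,0],[0,0,0],1],[[0,0,0],[0,0,0],1]]' 30
```

```text
time_s: 32.15
tcp_pos: [0.4438, 0.1028, 0.0872]
eef_rot: [179.9, -0.0, -83.4]
contact_force: [0.4, 0.1, 0.5]
gripper_width: 0.0195
gripper_force: 0.0
time_s: 32.75
tcp_pos: [0.4465, 0.104, 0.0726]
eef_rot: [-179.8, 0.1, -83.3]
contact_force: [10.7, -2.7, -10.6]
gripper_width: 0.0102
gripper_force: 30.0
```

```bash
python3 -m crank '[[[0,0,0],[0,-0.3,-0.1],1],[[0,0,0],[0,-0.3,0],1],[[0,0,0],[0,-0.3,0],1],[[0,0,0],[0,-0.3,0],1],[[0,0,0],[0,-0.3,0],1],[[0,0,0],[0,-0.3,0],1],[[0,0,0],[0,-0.3,0],1],[[0,0,0],[0,-0.3,0],1]]'
python3 -m crank '[[[0,0,0],[0,-0.3,0],1],[[0,0,0],[0,-0.3,0],1],[[0,0,0],[0,-0.3,0],1],[[0,0,0],[0,-0.3,0],1],[[0,0,0],[0,-0.3,0],1],[[0,0,0],[0,-0.3,0],1],[[0,0,0],[0,-0.3,0],1],[[0,0,0],[0,-0.3,0],1]]'
python3 -m crank '[[[0,0,0],[0,-0.3,0],1],[[0,0,0],[0,-0.3,0],1],[[0,0,0],[0,-0.3,0],1],[[0,0,0],[0,-0.3,0],1],[[0,0,0],[0,-0.3,0],1],[[0,0,0],[0,-0.3,0],1],[[0,0,0],[0,-0.2,0],1],[[0,0,0],[0,0,0],1]]'
python3 -m crank '[[[0,0,0],[0,0,0],1],[[0,0,0],[0,0,0],1]]'
```

```text
time_s: 33.55
tcp_pos: [0.4654, 0.1058, 0.0726]
eef_rot: [179.7, 0.0, -83.4]
contact_force: [-13.3, 6.9, 2.9]
gripper_width: 0.0096
gripper_force: 30.0
time_s: 34.35
tcp_pos: [0.4902, 0.1085, 0.0726]
eef_rot: [179.8, 0.0, -83.4]
contact_force: [-6.9, 2.8, -0.9]
gripper_width: 0.0101
gripper_force: 30.0
time_s: 35.15
tcp_pos: [0.5123, 0.111, 0.0727]
eef_rot: [-180.0, -0.0, -83.4]
contact_force: [3.6, -0.7, -12.7]
gripper_width: 0.0096
gripper_force: 30.0
time_s: 35.35
tcp_pos: [0.5123, 0.111, 0.0727]
eef_rot: [-180.0, -0.0, -83.4]
contact_force: [5.5, -0.2, -17.6]
gripper_width: 0.0101
gripper_force: 30.0
```

```bash
python3 -m crank '[[[0,0,0],[0,-0.2,0.1],1],[[0,0,0],[0,-0.15,0],1],[[0,0,0],[0,0,0],1],[[0,0,0],[0,0,0],1]]'
python3 -m crank '[[[0,0,0],[0,0,0],0.55],[[0,0,0],[0,0,0],0.55],[[0,0,0],[0,0,0],0.55],[[0,0,0],[0,0,0],0.55]]'
python3 look.py 10
```

```text
time_s: 35.75
tcp_pos: [0.5159, 0.1114, 0.0726]
eef_rot: [-179.9, -0.0, -83.3]
contact_force: [1.0, -1.6, -2.6]
gripper_width: 0.0101
gripper_force: 30.0
time_s: 36.15
tcp_pos: [0.5155, 0.1116, 0.0723]
eef_rot: [-180.0, 0.0, -83.3]
contact_force: [-0.3, -0.0, 0.3]
gripper_width: 0.0195
gripper_force: 0.0
scene blue
px [317, 200, 23, 20, 242] ctr [637.6 147.7] size [248.5 101.9] ang 52.7 medz 49.0
px [318, 202, 3, 3, 6] ctr [584.6 167.5] size [204.6   7.1] ang 62.8 medz 58.9
scene yellow
px [283, 191, 9, 13, 61] ctr [505.1 386. ] size [153.1  43.2] ang 69.0 medz 18.4
scene red
px [310, 208, 5, 12, 44] ctr [536.3 155.8] size [159.5  18.9] ang 69.0 medz 56.5
top blue
top yellow
top red
```

```bash
python3 -m crank '[[[0,0,0],[0,0,-1],0.55],[[0,0,0],[0,0,-2],0.55],[[0,0,0],[0,0,-3],0.45],[[0,0,0],[0,0,-4],0.45],[[0,0,0],[0,0,-4],0.45],[[0,0,0],[0,0,-4],0.45],[[0,0,0],[0,0,0],0.45]]'
python3 -c "
from h import *;from cases import *
go([.6487,.3394,.25],A[1])"
```

```text
time_s: 36.95
tcp_pos: [0.518, 0.1123, 0.259]
eef_rot: [-179.4, 0.2, -83.3]
contact_force: [0.7, 0.3, -0.1]
gripper_width: 0.0243
gripper_force: 0.0
turn [-0.6  0.2  1.5] then shift [-21.43 -15.08   0.9 ]
```

```bash
python3 -m crank '[[[-0.3,0.1,1],[-3,-2.1,0],0.45],[[0,0,0.5],[-3,-2.1,0],0.45],[[0,0,0],[-3,-2.1,0],0.45],[[0,0,0],[-3,-2.1,0],0.45],[[0,0,0],[-3,-2.1,0],0.45],[[0,0,0],[-3,-2.2,0],0.45],[[0,0,0],[-2.5,-1.8,0],0.45],[[0,0,0],[-1,-0.6,0],0.45]]'
python3 -c "
from h import *;from cases import *
go([.6487,.3394,.164],A[1])
from plant import r
c=r.capture('scene')
cv2.imwrite('pics/n11.png',np.hstack([cv2.resize(c['color'][160:260,270:390,::-1],(720,600),interpolation=3)]))
"
```

```text
time_s: 37.75
tcp_pos: [0.6461, 0.3418, 0.2503]
eef_rot: [179.7, -0.1, -84.8]
contact_force: [-0.5, -0.2, -0.3]
gripper_width: 0.0242
gripper_force: 0.0
turn [ 0.3 -0.1  0. ] then shift [ 0.26 -0.23  8.63]
```

View pics/n11.png

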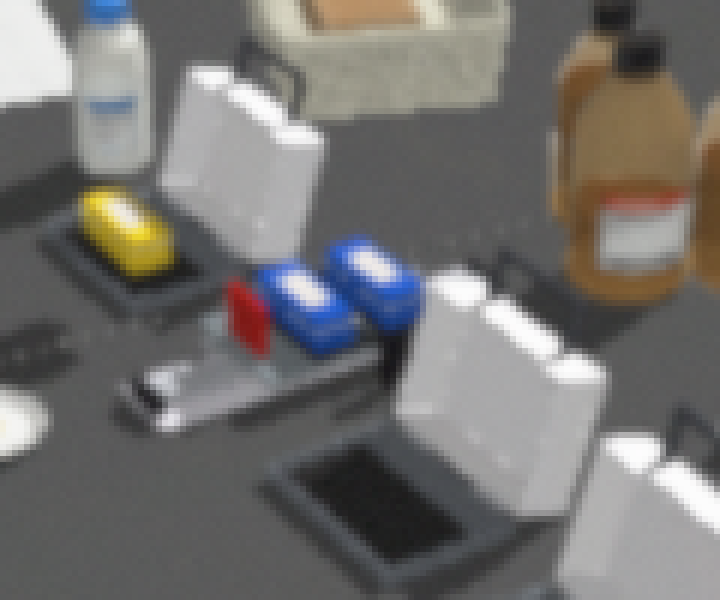

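The carrier has moved, with both boxes still in their nests at (310,310) and (375,280). Yellow is in A and the lids are still up. Shutting A.

```bash
python3 -m crank '[[[0,0,0],[0.2,-0.2,2],0.45],[[0,0,0],[0,0,2],0.45],[[0,0,0],[0,0,1.6],0.45],[[0,0,0],[0,0,1.5],0.45],[[0,0,0],[0,0,1.5],0.45],[[0,0,0],[0,0,0],1],[[0,0,0],[0,0,0],1],[[0,0,0],[0,0,0],1]]' 25
python3 -m crank '[[[0,0,0],[0,0,0],1],[[0,0,0],[0,0,0],1]]'
```

```text
time_s: 38.6
tcp_pos: [0.6475, 0.3378, 0.1661]
eef_rot: [179.8, -0.1, -84.8]
contact_force: [0.7, -1.1, -1.3]
gripper_width: 0.0088
gripper_force: 25.0
time_s: 38.8
tcp_pos: [0.6476, 0.3378, 0.166]
eef_rot: [179.8, -0.1, -84.8]
contact_force: [1.5, -1.3, 0.5]
gripper_width: 0.0088
gripper_force: 25.0
```

```bash
python3 -m crank '[[[0,0,0],[0,0.75,-0.38],1],[[0,0,0],[0,1.02,-0.44],1],[[0,0,0],[0,1.02,-0.37],1],[[0,0,0],[0,2.16,-0.51],1],[[0,0,0],[0,2.21,-0.2],1],[[0,0,0],[0,2.22,0.1],1],[[0,0,0],[0,2.18,0.42],1],[[0,0,0],[0,2.1,0.71],1]]'
python3 -m crank '[[[0,0,0],[0,1.98,0.99],1],[[0,0,0],[0,1.82,1.26],1],[[0,0,0],[0,1.63,1.5],1],[[0,0,0],[0,1.4,1.71],1],[[0,0,0],[0,1.15,1.9],1],[[0,0,0],[0,0.87,2.03],1],[[0,0,0],[0,0.5,1.7],1],[[0,0,0],[0,0,0],1]]'
```

```text
time_s: 39.6
tcp_pos: [0.5096, 0.3253, 0.1733]
eef_rot: [179.8, -0.1, -84.8]
contact_force: [3.9, -0.0, -3.4]
gripper_width: 0.0091
gripper_force: 25.0
time_s: 40.4
tcp_pos: [0.4172, 0.3169, 0.0618]
eef_rot: [179.8, -0.1, -84.8]
contact_force: [10.0, -1.7, -4.1]
gripper_width: 0.0089
gripper_force: 25.0
```

```bash
python3 -m crank '[[[0,0,0],[0,-0.1,0.3],1],[[0,0,0],[0,0,0.3],1],[[0,0,0],[0,0,0.3],1],[[0,0,0],[0,0,0],1]]'
```

```text
time_s: 40.8
tcp_pos: [0.4173, 0.3173, 0.0563]
eef_rot: [179.7, -0.0, -84.8]
contact_force: [-11.3, -3.6, 34.1]
gripper_width: 0.0092
gripper_force: 25.0
```

```bash
python3 -m crank '[[[0,0,0],[0,0,-0.3],0.45],[[0,0,0],[0,0,0],0.45],[[0,0,0],[0,0,0],0.45],[[0,0,0],[0,0,-2],0.45],[[0,0,0],[0,0,-4],0.45],[[0,0,0],[0,0,-4.5],0.45],[[0,0,0],[0,0,-5],0.45],[[0,0,0],[0,0,-5],0.45]]'
python3 -c "
from h import *;from cases import *
go([.664,-.0804,.26],B[1])"
```

```text
time_s: 41.6
tcp_pos: [0.4187, 0.3168, 0.2624]
eef_rot: [179.6, -0.2, -84.9]
contact_force: [0.3, 1.1, -0.5]
gripper_width: 0.0237
gripper_force: 0.0
turn [ 0.4 -0.2 -1.4] then shift [ 42.24 -19.88   0.24]
```

```bash
python3 -m crank '[[[0.3,-0.2,-1.4],[2.8,-1.3,0],0.45],[[0,0,0],[2.8,-1.3,0],0.45],[[0,0,0],[2.8,-1.3,0],0.45],[[0,0,0],[2.8,-1.3,0],0.45],[[0,0,0],[2.8,-1.3,0],0.45],[[0,0,0],[2.8,-1.3,0],0.45],[[0,0,0],[2.8,-1.3,0],0.45],[[0,0,0],[2.8,-1.3,0],0.45]]'
python3 -m crank '[[[0,0,0],[2.8,-1.3,0],0.45],[[0,0,0],[2.8,-1.3,0],0.45],[[0,0,0],[2.8,-1.3,0],0.45],[[0,0,0],[2.8,-1.3,0],0.45],[[0,0,0],[2.8,-1.3,0],0.45],[[0,0,0],[2.8,-1.3,0],0.45],[[0,0,0],[2.8,-1.4,0],0.45],[[0,0,0],[0,0,0],0.45]]'
python3 -c "
from h import *;from cases import *
go([.664,-.0804,.166],B[1])"
```

```text
time_s: 42.4
tcp_pos: [0.5476, 0.1052, 0.26]
eef_rot: [179.9, 0.1, -83.5]
contact_force: [1.1, 0.7, -0.6]
gripper_width: 0.0242
gripper_force: 0.0
time_s: 43.2
tcp_pos: [0.6621, -0.0805, 0.2585]
eef_rot: [179.9, 0.1, -83.6]
contact_force: [-0.1, 1.3, -0.8]
gripper_width: 0.024
gripper_force: 0.0
turn [ 0.1  0.1 -0.1] then shift [ 0.01 -0.19  9.25]
```

```bash
python3 -m crank '[[[0,0,0],[0,-0.2,2.5],0.45],[[0,0,0],[0,0,2.2],0.45],[[0,0,0],[0,0,1.5],0.45],[[0,0,0],[0,0,1.5],0.45],[[0,0,0],[0,0,1.5],0.45],[[0,0,0],[0,0,0],1],[[0,0,0],[0,0,0],1],[[0,0,0],[0,0,0],1]]' 25
python3 -m crank '[[[0,0,0],[0,0,0],1],[[0,0,0],[0,0,0],1],[[0,0,0],[0,0.75,-0.38],1],[[0,0,0],[0,1.02,-0.44],1],[[0,0,0],[0,1.02,-0.37],1],[[0,0,0],[0,2.16,-0.51],1],[[0,0,0],[0,2.21,-0.2],1],[[0,0,0],[0,2.22,0.1],1]]'
python3 -m crank '[[[0,0,0],[0,2.18,0.42],1],[[0,0,0],[0,2.1,0.71],1],[[0,0,0],[0,1.98,0.99],1],[[0,0,0],[0,1.82,1.26],1],[[0,0,0],[0,1.63,1.5],1],[[0,0,0],[0,1.4,1.71],1],[[0,0,0],[0,1.15,1.9],1],[[0,0,0],[0,0.87,2.03],1]]'
python3 -m crank '[[[0,0,0],[0,0.5,1.7],1],[[0,0,0],[0,0,0],1]]'
```

```text
time_s: 44.0
tcp_pos: [0.6636, -0.0774, 0.169]
eef_rot: [-180.0, 0.1, -83.4]
contact_force: [0.6, -0.2, -0.7]
gripper_width: 0.009
gripper_force: 25.0
time_s: 44.8
tcp_pos: [0.5698, -0.0881, 0.1883]
eef_rot: [-179.8, 0.1, -83.4]
contact_force: [1.4, 3.3, 2.6]
gripper_width: 0.009
gripper_force: 25.0
time_s: 45.6
tcp_pos: [0.4386, -0.1031, 0.0817]
eef_rot: [-179.9, 0.1, -83.5]
contact_force: [3.6, 2.8, 0.6]
gripper_width: 0.0091
gripper_force: 25.0
time_s: 45.8
tcp_pos: [0.4336, -0.1037, 0.0636]
eef_rot: [180.0, 0.1, -83.5]
contact_force: [1.5, 2.1, -0.8]
gripper_width: 0.0089
gripper_force: 25.0
```

```bash
python3 -m crank '[[[0,0,0],[0,0,0.3],1],[[0,0,0],[0,0,0.3],1],[[0,0,0],[0,0,0.2],1],[[0,0,0],[0,0,0],1]]'
python3 -c "
from plant import r;print(r.get_state()['contact_force'])"
```

```text
time_s: 46.2
tcp_pos: [0.4333, -0.1042, 0.0583]
eef_rot: [179.9, 0.0, -83.4]
contact_force: [-12.3, 3.8, 32.7]
gripper_width: 0.0091
gripper_force: 25.0
[-12.31975935   3.84317252  32.72993738]
```

```bash
python3 -m crank '[[[0,0,0],[0,0,-0.3],0.45],[[0,0,0],[0,0,0],0.45],[[0,0,0],[0,0,0],0.45],[[0,0,0],[0,0,-2],0.45],[[0,0,0],[0,0,-4],0.45],[[0,0,0],[0,0,-4.5],0.45],[[0,0,0],[0,0,-5],0.45],[[0,0,0],[0,0,-5],0.45]]'
python3 -c "
from h import *;from cases import *
go([.66,-.3153,.26],C[1])"
```

```text
time_s: 47.0
tcp_pos: [0.434, -0.1041, 0.266]
eef_rot: [180.0, 0.1, -83.5]
contact_force: [2.3, 0.4, -0.2]
gripper_width: 0.0244
gripper_force: 0.0
turn [0.  0.1 4.2] then shift [ 22.01 -21.73   0.6 ]
```

```bash
python3 -m crank '[[[0,0,2],[2.5,-2.5,0],0.45],[[0,0,2.2],[2.5,-2.5,0],0.45],[[0,0,0],[2.5,-2.5,0],0.45],[[0,0,0],[2.5,-2.5,0],0.45],[[0,0,0],[2.5,-2.5,0],0.45],[[0,0,0],[2.5,-2.5,0],0.45],[[0,0,0],[2.5,-2.5,0],0.45],[[0,0,0],[2.5,-2.5,0],0.45]]'
python3 -m crank '[[[0,0,0],[2,-1.7,0],0.45],[[0,0,0],[0,0,0],0.45],[[0,0,0],[0,0,0],0.45]]'
python3 -c "
from h import *;from cases import *
go([.66,-.3153,.166],C[1])"
```

```text
time_s: 47.8
tcp_pos: [0.6461, -0.2937, 0.2629]
eef_rot: [179.9, 0.1, -87.7]
contact_force: [-0.0, -0.3, 0.8]
gripper_width: 0.0241
gripper_force: 0.0
time_s: 48.1
tcp_pos: [0.6629, -0.3123, 0.2621]
eef_rot: [179.9, 0.1, -87.7]
contact_force: [-0.7, 0.3, 0.1]
gripper_width: 0.0241
gripper_force: 0.0
turn [ 0.1  0.1 -0. ] then shift [0.29 0.3  9.61]
```

```bash
python3 -m crank '[[[0,0,0],[0.3,0.3,2.5],0.45],[[0,0,0],[0,0,2.5],0.45],[[0,0,0],[0,0,1.5],0.45],[[0,0,0],[0,0,1.5],0.45],[[0,0,0],[0,0,1.5],0.45],[[0,0,0],[0,0,0],1],[[0,0,0],[0,0,0],1],[[0,0,0],[0,0,0],1]]' 25
python3 -m crank '[[[0,0,0],[0,0,0],1],[[0,0,0],[0,0,0],1],[[0,0,0],[0,0.75,-0.38],1],[[0,0,0],[0,1.02,-0.44],1],[[0,0,0],[0,1.02,-0.37],1],[[0,0,0],[0,2.16,-0.51],1],[[0,0,0],[0,2.21,-0.2],1],[[0,0,0],[0,2.22,0.1],1]]'
python3 -m crank '[[[0,0,0],[0,2.18,0.42],1],[[0,0,0],[0,2.1,0.71],1],[[0,0,0],[0,1.98,0.99],1],[[0,0,0],[0,1.82,1.26],1],[[0,0,0],[0,1.63,1.5],1],[[0,0,0],[0,1.4,1.71],1],[[0,0,0],[0,1.15,1.9],1],[[0,0,0],[0,0.87,2.03],1]]'
python3 -m crank '[[[0,0,0],[0,0.5,1.7],1],[[0,0,0],[0,0,0],1]]'
```

```text
time_s: 48.9
tcp_pos: [0.6607, -0.3149, 0.1697]
eef_rot: [-179.9, 0.1, -87.6]
contact_force: [-0.3, -0.1, -2.2]
gripper_width: 0.0088
gripper_force: 25.0
time_s: 49.7
tcp_pos: [0.5657, -0.3186, 0.1884]
eef_rot: [-179.9, 0.1, -87.6]
contact_force: [2.8, -0.3, 0.4]
gripper_width: 0.009
gripper_force: 25.0
time_s: 50.5
tcp_pos: [0.4346, -0.3238, 0.0822]
eef_rot: [-179.9, 0.1, -87.7]
contact_force: [6.5, 2.1, -0.5]
gripper_width: 0.0092
gripper_force: 25.0
time_s: 50.7
tcp_pos: [0.4297, -0.3239, 0.0641]
eef_rot: [-180.0, 0.1, -87.7]
contact_force: [4.0, 1.2, -2.6]
gripper_width: 0.0089
gripper_force: 25.0
```

Same press as before, then release and clear away for a final look.

```bash
python3 -m crank '[[[0,0,0],[0,0,0.3],1],[[0,0,0],[0,0,0.3],1],[[0,0,0],[0,0,0.2],1],[[0,0,0],[0,0,0],1]]'
python3 -m crank '[[[0,0,0],[0,0,-0.3],0.45],[[0,0,0],[0,0,0],0.45],[[0,0,0],[0,0,0],0.45],[[0,0,0],[0,0,-2],0.45],[[0,0,0],[0,0,-4],0.45],[[0,0,0],[0,0,-4.5],0.45],[[0,0,0],[0,0,-5],0.45],[[0,0,0],[0,0,-5],0.45]]'
python3 look.py 12 | grep -v "^scene"
python3 - <<'E'
from h import *
a=cv2.imread("pics/top12.png");b=cv2.imread("pics/scene12.png")
w=cv2.resize(a,(480,240));v=cv2.resize(b,(600,480))[:, :]
cv2.imwrite("pics/f12.png",np.vstack([cv2.resize(a,(600,300)),cv2.resize(b[150:450,100:700],(600,300))]))
c=np.load("pics/top12.npz");W=cloud(c);z=W[...,2]
H=cv2.cvtColor(c["color"],cv2.COLOR_RGB2HSV)
rects(W,(H[...,0]>95)&(H[...,0]<130)&(H[...,1]>90)&(z>.05)&(z<.07)&(W[...,0]>.4)&(W[...,0]<.75)&(abs(W[...,1]-.12)<.1),10)
print("lids");rects(W,(H[...,2]>150)&(H[...,1]<40)&(z>.05)&(z<.07)&(W[...,0]>.4)&(W[...,0]<.7),60)
E
```

```text
time_s: 51.1
tcp_pos: [0.4297, -0.3247, 0.0604]
eef_rot: [-180.0, -0.0, -87.6]
contact_force: [-8.8, 5.5, 34.6]
gripper_width: 0.0089
gripper_force: 25.0
time_s: 51.9
tcp_pos: [0.4294, -0.3241, 0.2659]
eef_rot: [179.9, 0.1, -87.7]
contact_force: [0.5, -0.8, -0.5]
gripper_width: 0.0239
gripper_force: 0.0
px [324, 199, 8, 7, 31] ctr [648.7 206.8] size [163.4  35.9] ang 60.1 medz 57.1
px [313, 203, 8, 4, 19] ctr [589.1 202.4] size [144.5  31.3] ang 62.9 medz 57.7
px [308, 207, 6, 12, 41] ctr [533.1 169.1] size [176.1  20.5] ang 70.0 medz 48.5
top blue
px [309, 181, 20, 10, 116] ctr [634.6 123.2] size [51.4 93.3] ang 7.8 medz 60.5
px [308, 194, 22, 10, 136] ctr [569.2 115.2] size [ 53.1 102.4] ang 7.4 medz 60.8
top yellow
top red
px [313, 206, 11, 5, 44] ctr [521.7 112. ] size [30.8 48.2] ang 7.2 medz 63.5
px [309, 182, 19, 9, 79] ctr [627.7 125.4] size [38.  86.9] ang 7.4 medz 62.7
px [309, 195, 19, 9, 84] ctr [562.1 117.4] size [39.4 86.4] ang 8.3 medz 63.5
lids
px [256, 192, 35, 25, 763] ctr [510.7 325. ] size [115.3 161.2] ang 5.8 medz 60.2
px [345, 200, 28, 24, 545] ctr [525.5 -81.1] size [115.1 131.7] ang 6.3 medz 60.0
px [403, 206, 15, 25, 270] ctr [ 523.7 -326.9] size [113.6  70.1] ang 3.0 medz 59.4
```

View pics/f12.png

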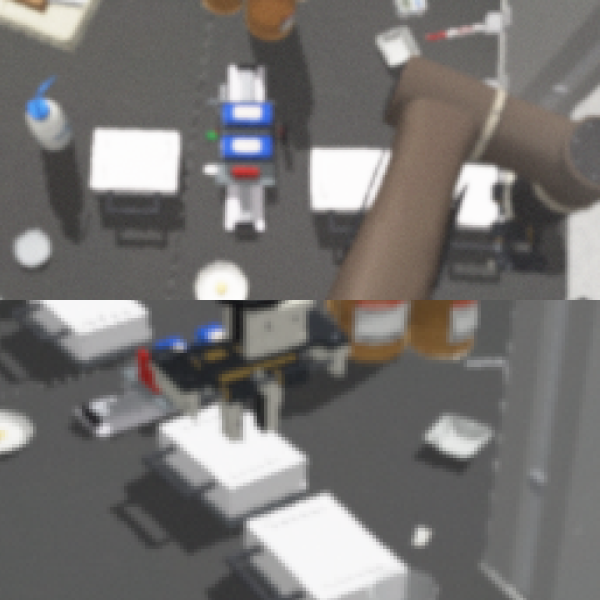

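All three lids are shut, with tops level at 60 mm. Both blue boxes lie flat in the nests with tops near 64 mm, 66 mm apart. The carrier moved about 70 mm and stands at the green mark. The bottle is untouched, and the gripper is clear.

```bash
python3 -c "
from plant import r;print(r.close_job())"
```

```text
the job is handed in; nothing more can be done
None
```

The job is handed in at about 52 s, with no verdict returned. Both blue boxes lie flat in the nests, the carrier moved 70 mm to the green mark, the yellow box stayed in its case, all three lids are shut, and nothing touched the beaker or wash bottle.

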